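# Load and strap down the sample shaker

## Robot

A 7-joint arm with a two-finger parallel gripper is mounted at the origin on the work surface. World frame = base frame: x ahead of the robot, y to its left, z up, the work surface at z = 0. Lengths are in m, angles in rad, forces in N, time in s.
With the tool pointing down it reaches from about 0.4 to 0.85 m from the base axis. Payload 4.5 kg.
Tool frame: the origin (TCP) lies midway between the tips of the shut fingers; the grasp point (between the pads) lies 19 mm behind it; y points along the fingers, z is the direction in which the jaws open and shut, and the axes are right-handed (so a half turn about y gives the same grasp; the last joint's range is limited). The gripper opens to 88 mm and grips with 3 to 60 N. Pads are 18 mm wide; open, the fingers measure 123 mm over their backs; the gripper's body (75 mm by 187 mm) begins 45 mm behind the grasp point.
Start: joints at [-1.149, 0.689, -0.195, 1.565, 0.157, 0.902, -0.215], TCP at [0.236, 0.579, 0.239] pointing down, gripper open.
Joint ranges: [-3.01, 3.01], [-0.46, 2.08], [-1.47, 1.51], [0.13, 2.56], [-1, 4.14], [0.04, 2.09], [-2.66, 2.66]. Speed limits (rad/s): [2.57, 2.57, 3.14, 3.14, 3.14, 3.14, 3.14].

## Interface

Orientations are given as a unit quaternion [x, y, z, w].
In Python, from plant import r, snapshot, get_calibration, job, boxes_of gives the robot as it stands. The module is installed in compiled form; this text tells all that it offers.
- The arm moves only by the shell command python3 -m handwheel 'ROWS' [OPENING] [FORCE]. ROWS is JSON, a list that holds one entry, the list of rows, each a list of 6 numbers: the shift along the tool's x, y, z as a fraction of full scale, then the turn, a rotation vector about the tool's x, y, z as a fraction of full scale. In form: [[[x, y, z, wx, wy, wz], ...]]. A call has 1 to 12 rows; each row is the pose to reach, as a shift and turn from the pose commanded when the call began, along the tool's axes at that moment, turning the shorter way round; what a row does not reach only later rows make up. Full scale, the value 1, is 100 cm for a shift and 180 degrees for a turn. A row lasts 1/12 s, in which the tool goes at most 41.7 mm and 7.16 degrees, less where a joint would pass 70% of its speed; a pose out of reach is approached as far as the arm can. A call with a number of a shift or a turn outside -1 to 1 is refused whole. A call with a gripper value outside its range is refused whole. OPENING is the opening, from -1 (shut) to 1 (fully open), set as the call begins (- or left out, the last holds). The fingers move at their own pace and stop on an object; FORCE is the grip in N (left out, the last holds). Time passes only in rows, so rows that repeat a pose let the fingers close. It gives the time, the measured TCP pose, the force and the opening at its end, in the units of the state.
- r.get_state(): the state, without advancing time (a new reading comes with each control period).
- snapshot(name): name is "scene" or "top" or "wrist"; returns the picture (480x640x3 uint8, red, green, blue); there is no depth.
- get_calibration(name): a dict with "fx", "fy", "cx", "cy" (pixels), "T" (4x4, takes a point from camera to world coordinates). Camera axes: x right, y down, z forward; pixel columns grow to the right and rows downward; lengths in m; the calibration is good to about 2 mm. A picture is of the moment at which its call begins: read the wrist's pose just before it. get_calibration takes no time and is no camera call; for the wrist camera it gives the pose at the moment of the call.
- job.finish_job(): hands the job in, once; it reports no verdict.
Trained networks look in the newest picture that a camera, given by its name, has taken for a name from the list of things; names that differ only in an ending like _2 or _b are one class to them, and where a whole thing is asked for, a point or a joint stands for the part that bears it (a point fixed in the world has none). Each returns a list of dicts, best first, with "confidence" (0 to 1); they miss things now and then, are a little off and sometimes report something else, mostly with a low value. They report only what shows in the picture. A call takes as long as a camera call.
- boxes_of(thing, camera): "bbox" ([left, top, right, bottom] in pixels, round what is visible of it).
The state is a dict: "clock": time; "q": joint angles; "qd": joint speeds; "joint_torque": joint torques, N m; "tool_pos": TCP position; "eef_rot": TCP orientation; "contact_force": force on the tool from outside, world axes, zero at the start; "moment": the same for the moment, N m; "opening": opening from 0.0 (shut) to 1.0 (fully open).
Only numpy, scipy, OpenCV 4.12 (cv2) and the standard library are available. Lean on these libraries where they do the work, as an engineer would, in place of code of your own. Each camera call takes 0.05 s, during which the arm holds its last target. There are 200 camera calls.

## Task

Load every sample canister, those hanging on the drain rail and those standing on the bench, into the shaker, each upright in a bay of its own with its lug pointing back towards the strap side. Then swing the slotted strap round on its loose bolt and drop its slot down over the brass stud so that it lies flat and locks the lugs in, and last push the roller arm of the limit switch over by hand until it clicks and let it spring back. Leave the wash bottle, the jug and the slide box where they are.

Things in the scene. Friction and masses are not known exactly. Their poses are not given: they have to be found in the camera images.
- shaker: low fixed machine. Origin on the bench under the middle of the row of bays; x back to the deck, y along the row. Front: 4 steel bays at x = 0, y = -72, -24, 24, 72 mm: pockets 52 (x) by 44 mm (y), floor 6 mm above the bench, walls 4 mm thick, 18 mm above the floor. Back, x = 46 to 211, y = -150 to 120 mm: flat deck 53 mm high, black top, on it lies the open strap.
- pivot (a point): the loose bolt: a fixed 8 mm shank with a 22 mm dark head, at one end behind the row (shaker x = 30, y = -120 mm); this point is on its axis, 53 mm above the bench where the strap rests. The strap can rise 10 mm under the head and tilt.
- stud (a point): tip of the brass stud (second bolt): 7 mm thick, tapered tip, stands 14 mm above its grey 53 mm high block, at shaker x = 30, y = 105 mm
- strap: loose aluminium strap 288 x 24 x 4 mm, 160 g, along its own +y; 13 mm hole held captive round the loose bolt; slot 12 mm wide, 22 mm long near the other end. Origin: hole centre, underside. Locked: its y parallel to the shaker's y. Starts swung open to the back by 35 to 50 degrees, flat on the deck. Raise the slot over 14 mm to pass the stud.
- strap_slot (a point): centre of the strap's slot at its underside, 225 mm along the strap from the hole
- strap_knob (a point): top of the black round knob on the strap, 18 mm in diameter and 34 mm tall, 260 mm along the strap from the hole; grip it from above, best with the fingers closing across the strap since the stud stands 35 mm along the strap from it
- rail: drain rail, fixed: a level steel bar 6 mm thick (x = 0 to 6 mm in its frame), 200 mm long along its y, top 76 mm above the bench, on two end posts, with a backstop bar lower down. Origin on the bench below the bar's front face. Canisters hang on its -x side with the lug over the bar along +x.
- can_a: aluminium can with a heavy dark foot, 34 mm across, 42 mm high, with a blue round grip post on its lid, 14 mm across, 36 mm tall. Steel lug 16 mm wide sticks out along its +x, 17 to 29 mm off the axis, 36 to 40 mm up, with a 10 mm lip bent down at its end. 180 g. Origin: centre of underside, z up. Starts hung by its lug on the drain rail, 40 mm off the bench: lift over 12 mm to clear. May be absent.
- can_b: aluminium can with a heavy dark foot, 34 mm across, 42 mm high, with a blue round grip post on its lid, 14 mm across, 36 mm tall. Steel lug 16 mm wide sticks out along its +x, 17 to 29 mm off the axis, 36 to 40 mm up, with a 10 mm lip bent down at its end. 180 g. Origin: centre of underside, z up. Starts hung by its lug on the drain rail, 40 mm off the bench: lift over 12 mm to clear. May be absent.
- can_c: aluminium can with a heavy dark foot, 34 mm across, 42 mm high, with a blue round grip post on its lid, 14 mm across, 36 mm tall. Steel lug 16 mm wide sticks out along its +x, 17 to 29 mm off the axis, 36 to 40 mm up, with a 10 mm lip bent down at its end. 180 g. Origin: centre of underside, z up. Starts standing on the bench. May be absent.
- can_d: aluminium can with a heavy dark foot, 34 mm across, 42 mm high, with a blue round grip post on its lid, 14 mm across, 36 mm tall. Steel lug 16 mm wide sticks out along its +x, 17 to 29 mm off the axis, 36 to 40 mm up, with a 10 mm lip bent down at its end. 180 g. Origin: centre of underside, z up. Starts standing on the bench. May be absent.
- can_a_lug (a point): top of can_a's lug, 24 mm along the canister's +x from its axis, 40 mm above its underside
- can_b_lug (a point): top of can_b's lug, 24 mm along the canister's +x from its axis, 40 mm above its underside
- can_c_lug (a point): top of can_c's lug, 24 mm along the canister's +x from its axis, 40 mm above its underside
- can_d_lug (a point): top of can_d's lug, 24 mm along the canister's +x from its axis, 40 mm above its underside
- switch: limit switch on a fixed bracket: yellow housing 28 by 40 mm, top 88 mm above the bench. Origin on the bench below the housing; its front is -x. The arm is on the front and swings towards the switch's own -y.
- switch_arm (a joint): angle of the switch's arm: 0 upright (rest), grows as the roller is pushed towards the switch's -y; it clicks at 0.5 rad, stop at 0.85 rad. Spring returned, about 2 N at the roller. The arm turns about a level pin along the switch's x, 75 mm above the bench and 14 mm in front of the origin.
- switch_roller (a point): centre of the red roller at the arm's end: 16 mm in diameter, 10 mm wide along the switch's x, 45 mm from the pin (120 mm above the bench at rest). Its axes turn with the arm.
- wash_bottle: white bottle, red cap, 60 mm by 150 mm: bystander. Origin: centre of the underside.
- jug: clear plastic beaker 90 mm by 110 mm: bystander. Origin: centre of the underside.
- slide_box: green flat box 90 by 120 by 30 mm: bystander. Origin: centre of the underside.

How it is judged:
By the outcome, as a careful person would: the job done as asked, in the order asked, and still so for the second after the job is handed in, with the robot touching nothing.
Of can_a, can_b only 1 to 2 are there at a start; the rules pass over those that are not, and their reading is None.
Of can_c, can_d only 1 to 2 are there at a start; the rules pass over those that are not, and their reading is None.
At some moment in a run one of can_c, can_d may be knocked a few centimetres aside while the robot is not near it.
It also fails if it takes over 210 s, if anything falls off the work surface, if the arm or the gripper's body presses on something with over 40 N, if the wrist force passes 120 N, or if a joint passes its speed limit or range.

## Working session

There is one attempt and no reset: what is moved stays moved. The work goes in short steps, Python scripts to look and compute and a shell command to move; the robot and the scene stay as the last step left them, time stands still between calls to the robot, and variables do not carry over. Pictures are saved under pics/ and viewed, about 12 in all and at most 16, crops included, and the job is handed in when it is done.

```bash
mkdir -p pics; ls; python3 - <<'E'
from plant import r, snapshot, get_calibration, job, boxes_of
import cv2
print(r.get_state())
for c in ("scene","top"):
    im=snapshot(c); cv2.imwrite(f"pics/{c}0.png",im[:,:,::-1]); k=get_calibration(c); print(c,k)
    for n in ["shaker","rail","strap","strap_knob","stud","pivot","can_a","can_a_lug","switch","switch_roller","strap_slot"]:
        print(n,[( [round(v) for v in b["bbox"]],round(b["confidence"],2)) for b in boxes_of(n,c)][:6])
E
```

```text
pics
{'clock': 0.0, 'q': array([-1.14915246,  0.68992147, -0.19456476,  1.56635882,  0.15730327,
        0.90249034, -0.21512066]), 'qd': array([ 3.36507289e-05, -3.53558200e-04, -1.47944374e-03,  1.90037151e-03,
        1.38253811e-03, -3.29370202e-04,  1.66479203e-04]), 'joint_torque': array([-1.50916167e-04, -5.27559292e+01, -1.26663845e+00, -1.53431726e+01,
       -5.24907745e-02,  6.32171912e-03,  1.59587330e-04]), 'tool_pos': array([0.23615242, 0.57798393, 0.23794639]), 'eef_rot': array([ 0.69448444, -0.13631299,  0.1361442 , -0.69323509]), 'contact_force': array([ 0.13942695,  0.41674307, -0.38818224]), 'moment': array([-0.02142399,  0.03996366, -0.01209894]), 'opening': 0.9999484606197893}
scene {'fx': 577.7110332541208, 'fy': 577.7110332541208, 'cx': 312.5930859266198, 'cy': 239.00569707212293, 'T': array([[ 0.48800249,  0.47031679, -0.73529292,  1.47728699],
       [ 0.87270503, -0.27784681,  0.4014811 , -0.56125469],
       [-0.01547549, -0.83761761, -0.54603777,  0.83502766],
       [ 0.        ,  0.        ,  0.        ,  1.        ]])}
shaker [([212, 257, 352, 356], 0.7
[... 833 characters left out ...]
65, -0.99375978,  1.58909942],
       [ 0.        ,  0.        ,  0.        ,  1.        ]])}
shaker [([307, 168, 416, 263], 0.96)]
rail [([132, 202, 227, 248], 0.9)]
strap [([331, 157, 404, 249], 0.97)]
strap_knob [([332, 155, 407, 246], 0.64), ([455, 210, 483, 235], 0.39)]
stud [([306, 166, 416, 267], 0.66), ([334, 158, 403, 240], 0.46)]
pivot [([308, 163, 415, 263], 0.72)]
can_a [([259, 196, 273, 214], 0.61), ([259, 234, 274, 253], 0.6), ([331, 158, 398, 239], 0.56), ([149, 227, 164, 245], 0.53), ([191, 221, 208, 240], 0.46)]
can_a_lug [([194, 219, 205, 235], 0.56)]
switch [([456, 208, 485, 233], 0.59)]
switch_roller [([473, 220, 484, 228], 0.55)]
strap_slot [([332, 158, 404, 248], 0.77)]
```

```bash
python3 - <<'E'
import cv2
a=cv2.imread("pics/top0.png")[130:290,110:510]; cv2.imwrite("pics/t0.png",cv2.resize(a,(800,320),interpolation=cv2.INTER_CUBIC))
b=cv2.imread("pics/scene0.png")[170:380,110:490]; cv2.imwrite("pics/s0.png",cv2.resize(b,(800,442),interpolation=cv2.INTER_CUBIC))
E
```

```text
(no output)
```

View pics/t0.png

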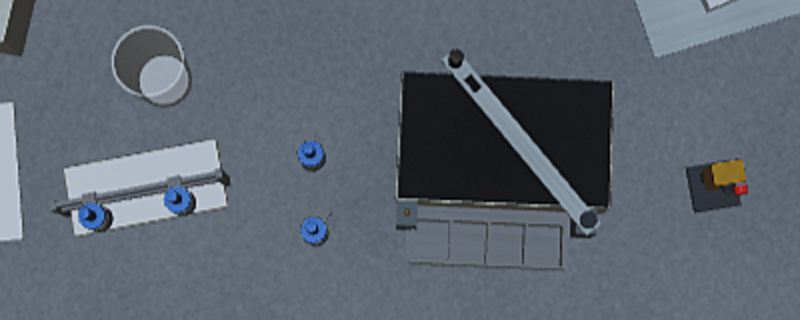

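View pics/s0.png

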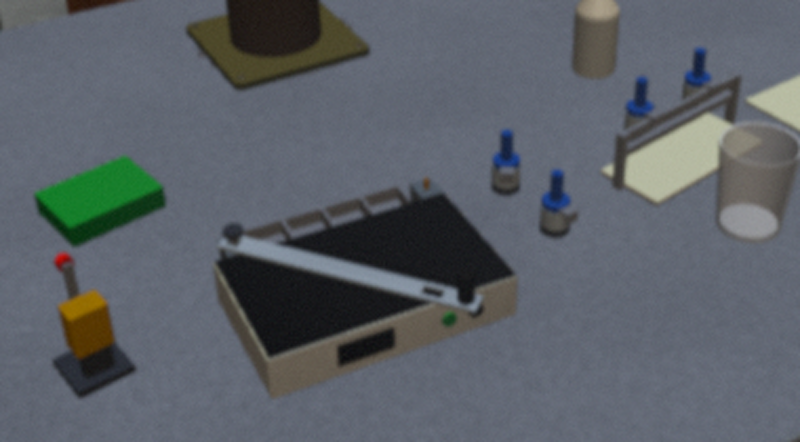

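```bash
cat > h.py <<'E'
from plant import r, snapshot, get_calibration, job, boxes_of
import numpy as np, cv2
from scipy.spatial.transform import Rotation as R
def ray(k,u,v):
    T=np.array(k["T"]); d=T[:3,:3]@[(u-k["cx"])/k["fx"],(v-k["cy"])/k["fy"],1]; return T[:3,3],d
def p2w(k,u,v,z):
    o,d=ray(k,u,v); return np.round((o+d*(z-o[2])/d[2]),4)
def w2p(k,p):
    T=np.array(k["T"]); q=T[:3,:3].T@(np.array(p)-T[:3,3]); return np.round([k["fx"]*q[0]/q[2]+k["cx"],k["fy"]*q[1]/q[2]+k["cy"]],1)
def st():
    s=r.get_state(); M=R.from_quat(s["eef_rot"]).as_matrix()
    print("t",round(s["clock"],2),"tcp",np.round(s["tool_pos"],4),"jaw yaw",round(np.degrees(np.arctan2(M[1,2],M[0,2])),1),"y ax",np.round(M[:,1],3),"F",np.round(s["contact_force"],1),"op",round(s["opening"],3),"q7",round(s["q"][6],2)); return s,M
def go(p,yaw=None,s=None):
    "fractions for going to TCP p with jaw z axis at world yaw (deg, mod 180 nearest), pointing down"
    s=s or r.get_state(); Rm=R.from_quat(s["eef_rot"]); M=Rm.as_matrix()
    d=M.T@(np.array(p)-s["tool_pos"])
    cur=np.degrees(np.arctan2(M[1,2],M[0,2])); 
    if yaw is None: yaw=cur
    e=(yaw-cur+90)%180-90; y=np.radians(cur+e)
    z=np.array([np.cos(y),np.sin(y),0]); Y=np.array([0,0,-1.]); X=np.cross(Y,z)
    w=(Rm.inv()*R.from_matrix(np.c_[X,Y,z])).as_rotvec()/np.pi
    print("go",list(np.round(d,4)),"turn",list(np.round(w,4)),"rows",int(max(np.ceil(np.linalg.norm(d)/.0417),np.ceil(np.linalg.norm(w)*180/7.16))))
def look(n):
    k=get_calibration(n); im=snapshot(n); return k,im
def save(im,name,box=None,sc=1):
    if box: im=im[box[1]:box[3],box[0]:box[2]]
    cv2.imwrite(f"pics/{name}.png",cv2.resize(im,None,fx=sc,fy=sc,interpolation=cv2.INTER_CUBIC)[:,:,::-1])
E
python3 - <<'E'
from h import *
st(); k=get_calibration("top"); c=lambda u,v,z:p2w(k,u/2+110,v/2+130,z)
for n,u,v,z in [("canc",312,152,.06),("cand",314,229,.06),("hang1",93,214,.1),("hang2",178,199,.1),("rail l",57,208,.076),("rail r",225,178,.076),("pivot",589,218,.07),("stud",407,211,.067),("knob",456,56,.09),("slot",472,83,.057),("deckBL",402,73,.053),("deckBR",612,82,.053),("roller",742,189,.12),("switch",728,172,.088),("bay left end",408,242,.024),("bay r end",562,247,.024)]: print(n,c(u,v,z))
k=get_calibration("wrist"); print(k)
E
```

```text
t 1.2 tcp [0.2363 0.5786 0.2387] jaw yaw 67.8 y ax [ 0.  0. -1.] F [ 0.3 -0.4  0.2] op 1.001 q7 -0.22
canc [0.574  0.0903 0.06  ]
cand [0.4769 0.0875 0.06  ]
hang1 [0.4923 0.3528 0.1   ]
hang2 [0.5102 0.25   0.1   ]
rail l [0.5027 0.4033 0.076 ]
rail r [0.5392 0.1966 0.076 ]
pivot [ 0.4881 -0.254   0.07  ]
stud [ 0.4981 -0.0284  0.067 ]
knob [ 0.6888 -0.0901  0.09  ]
slot [ 0.662  -0.1115  0.057 ]
deckBL [ 0.6762 -0.023   0.053 ]
deckBR [ 0.6635 -0.2895  0.053 ]
roller [ 0.5168 -0.4311  0.12  ]
switch [ 0.5423 -0.4235  0.088 ]
bay left end [ 0.4635 -0.0297  0.024 ]
bay r end [ 0.4562 -0.2258  0.024 ]
{'fx': 342.78139868633644, 'fy': 342.78139868633644, 'cx': 324.70704142089045, 'cy': 241.89954554136204, 'T': array([[ 3.76846751e-01,  8.92402995e-01,  2.48200362e-01,
         1.71932033e-01],
       [ 9.26275274e-01, -3.63297712e-01, -1.00144341e-01,
         6.05838476e-01],
       [ 8.01513948e-04,  2.67640928e-01, -9.63518392e-01,
         3.84054874e-01],
       [ 0.00000000e+00,  0.00000000e+00,  0.00000000e+00,
         1.00000000e+00]])}
```

```bash
python3 -c "
from h import *
st(); go([.5,.25,.25],10)"
```

```text
t 1.2 tcp [0.2363 0.5786 0.2387] jaw yaw 67.8 y ax [ 0.  0. -1.] F [ 0.3 -0.4  0.2] op 1.001 q7 -0.22
go [np.float64(0.3683), np.float64(-0.0113), np.float64(-0.2045)] turn [np.float64(-0.0), np.float64(0.321), np.float64(-0.0)] rows 11
```

```bash
python3 -m handwheel '[[[0.368,-0.011,-0.2045,0,0.321,0],[0.368,-0.011,-0.2045,0,0.321,0],[0.368,-0.011,-0.2045,0,0.321,0],[0.368,-0.011,-0.2045,0,0.321,0],[0.368,-0.011,-0.2045,0,0.321,0],[0.368,-0.011,-0.2045,0,0.321,0],[0.368,-0.011,-0.2045,0,0.321,0],[0.368,-0.011,-0.2045,0,0.321,0],[0.368,-0.011,-0.2045,0,0.321,0],[0.368,-0.011,-0.2045,0,0.321,0],[0.368,-0.011,-0.2045,0,0.321,0],[0.368,-0.011,-0.2045,0,0.321,0]]]' 0
python3 - <<'E'
from h import *
st(); k,im=look("wrist"); print(np.round(k["T"],3)); save(im,"w1")
for n in ["can_a","can_a_lug","rail"]:
    print(n,[( [round(v) for v in b["bbox"]],round(b["confidence"],2)) for b in boxes_of(n,"wrist")][:8])
E
```

```text
clock: 2.2
tool_pos: [0.5021, 0.2464, 0.2499]
eef_rot: [-0.54, 0.456, -0.457, 0.54]
contact_force: [-1.3, -0.1, 0.4]
opening: 0.5
t 2.2 tcp [0.5021 0.2464 0.2499] jaw yaw 9.6 y ax [ 0.002 -0.001 -1.   ] F [-1.3 -0.1  0.4] op 0.5 q7 -0.33
[[ 0.986  0.161  0.046  0.49 ]
 [ 0.168 -0.949 -0.265  0.316]
 [ 0.001  0.269 -0.963  0.395]
 [ 0.     0.     0.     1.   ]]
can_a [([346, 320, 377, 338], 0.96), ([319, 189, 372, 232], 0.87), ([274, 312, 300, 341], 0.76), ([318, 70, 376, 116], 0.75), ([242, 393, 395, 414], 0.57)]
can_a_lug [([322, 190, 369, 234], 0.67)]
rail [([324, 26, 413, 273], 0.81), ([271, 311, 300, 342], 0.53)]
```

View pics/w1.png

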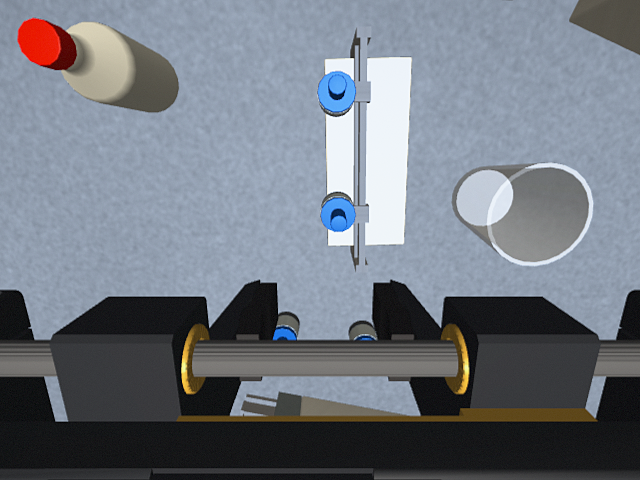

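```bash
python3 - <<'E'
from h import *
k=get_calibration("wrist")
for n,u,v,z in [("c1 lid",337,93,.082),("c1 top",337,80,.118),("c2 lid",338,213,.082),("c2 top",339,223,.118),("lug1",364,91,.08),("lug2",362,213,.08),("ra",360,40,.076),("rb",360.5,260,.076)]: print(n,p2w(k,u,v,z))
E
```

```text
c1 lid [0.4876 0.3664 0.082 ]
c1 top [0.4857 0.37   0.118 ]
c2 lid [0.5079 0.2655 0.082 ]
c2 top [0.5077 0.2638 0.118 ]
lug1 [0.5099 0.3724 0.08  ]
lug2 [0.53   0.2692 0.08  ]
ra [0.4988 0.4107 0.076 ]
rb [0.5388 0.2225 0.076 ]
```

```bash
python3 - <<'E'
from h import *
st(); k,im=look("wrist"); print(np.round(k["T"],3)); save(im,"w2",(290,20,430,280),2)
print([np.round(b["bbox"],1) for b in boxes_of("can_a","wrist")])
for n,p in [("c1",(.4923,.3528,.118)),("c2",(.5102,.25,.118)),("r",(.5392,.1966,.076)),("c",(.574,.09,.078)),("stud",(.498,-.0284,.067))]: print(n,w2p(k,p), w2p(get_calibration("top"),p))
E
```

```text
t 2.4 tcp [0.4983 0.2523 0.2496] jaw yaw 10.2 y ax [-0.001  0.001 -1.   ] F [-0.7 -0.2 -0.3] op 0.5 q7 -0.33
[[ 0.984  0.172  0.046  0.486]
 [ 0.178 -0.948 -0.262  0.321]
 [-0.001  0.266 -0.964  0.395]
 [ 0.     0.     0.     1.   ]]
[array([273.4, 315.2, 300.9, 340.2]), array([321.8, 200.3, 374.6, 236.3]), array([348.2, 327.6, 375. , 380.7])]
c1 [341.2 106.1] [154.6 236.1]
c2 [338.8 239.4] [197.6 228.5]
r [355.5 284.3] [222.5 219. ]
c [367.3 380.8] [265.6 204.8]
stud [282.9 448.6] [313.5 235.6]
```

View pics/w2.png

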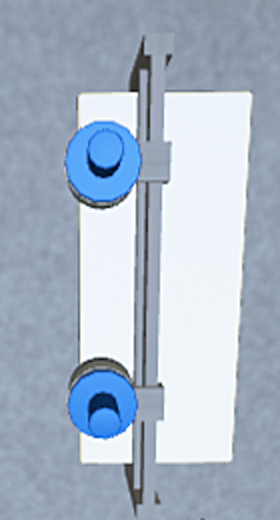

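```bash
python3 - <<'E'
from h import *
s,M=st(); k=get_calibration("wrist"); print(np.abs(s["qd"]).max())
ks=get_calibration("scene"); kt=get_calibration("top")
for u,v in [(341.5,90),(341.5,227.5)]:
    p=p2w(k,u,v,.118); print("wrist",p,"->scene",w2p(ks,p),"top",w2p(kt,p))
for p in [(.4923,.3528,.118),(.5102,.25,.118),(.574,.09,.078),(.477,.0875,.078)]: print("top hyp -> scene",w2p(ks,p))
print("tcp in scene/top/wrist",w2p(ks,s["tool_pos"]),w2p(kt,s["tool_pos"]),w2p(k,s["tool_pos"]))
k,im=look("scene"); save(im,"s1",(330,130,490,290),3)
k,im=look("top"); save(im,"t1",(120,150,320,270),4)
E
```

```text
t 2.5 tcp [0.4985 0.2521 0.2497] jaw yaw 10.2 y ax [-0.001  0.001 -1.   ] F [-0.5  0.9  0.2] op 0.496 q7 -0.33
0.007002221858618975
wrist [0.4906 0.3636 0.118 ] ->scene [443.3 192.3] top [150.1 236.9]
wrist [0.5107 0.2602 0.118 ] ->scene [416.  205.8] top [193.4 228.4]
top hyp -> scene [440.4 193.6]
top hyp -> scene [412.6 206.8]
top hyp -> scene [372.7 251.2]
top hyp -> scene [349.4 232.2]
tcp in scene/top/wrist [414.6 156.1] [185.6 226.1] [325.4 304. ]
```

View pics/s1.png

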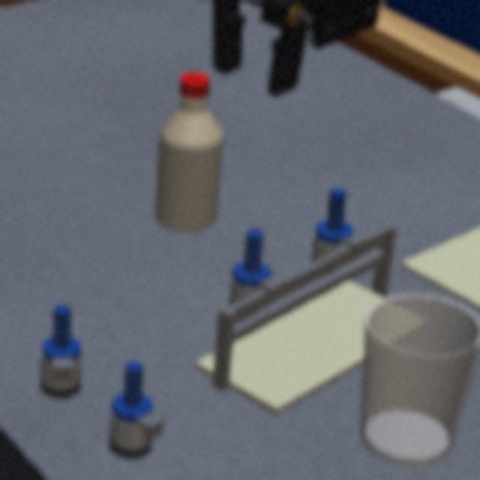

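View pics/t1.png

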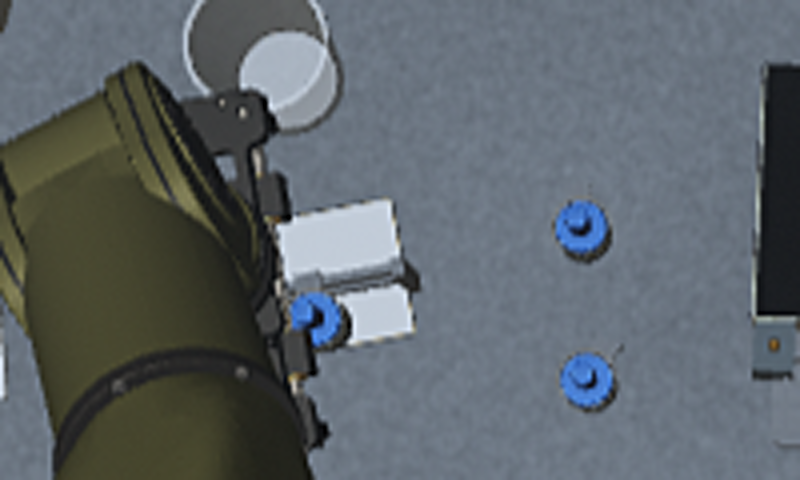

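```bash
python3 -c "
from h import *
s,M=st(); go([.511,.257,.135],10)"
```

```text
t 2.6 tcp [0.4989 0.2514 0.2497] jaw yaw 10.1 y ax [-0.  0. -1.] F [ 0.4 -0.3 -0.6] op 0.499 q7 -0.33
go [np.float64(-0.0034), np.float64(0.1147), np.float64(0.0129)] turn [np.float64(0.0001), np.float64(0.0008), np.float64(-0.0001)] rows 3
```

```bash
python3 -m handwheel '[[[-0.003,0.115,0.013,0,0,0],[-0.003,0.115,0.013,0,0,0],[-0.003,0.115,0.013,0,0,0],[-0.003,0.115,0.013,0,0,0],[-0.003,0.115,0.013,0,0,0],[-0.003,0.115,0.013,0,0,0]]]' 
python3 - <<'E'
from h import *
s,M=st(); k,im=look("wrist"); save(im,"w3",(160,0,480,400),1.5)
go([.511,.257,.089],10); print(w2p(k,(.511,.257,.118)),w2p(k,s["tool_pos"]))
E
```

```text
clock: 3.1
tool_pos: [0.5127, 0.2561, 0.1363]
eef_rot: [-0.541, 0.454, -0.455, 0.543]
contact_force: [0.1, -0.7, 0.1]
opening: 0.497
t 3.1 tcp [0.5127 0.2561 0.1363] jaw yaw 10.0 y ax [ 0.002  0.001 -1.   ] F [ 0.1 -0.7  0.1] op 0.497 q7 -0.33
go [np.float64(-0.0011), np.float64(0.0479), np.float64(-0.002)] turn [np.float64(-0.0011), np.float64(0.0001), np.float64(-0.0004)] rows 2
[322.4 286.1] [325.4 303.9]
```

View pics/w3.png

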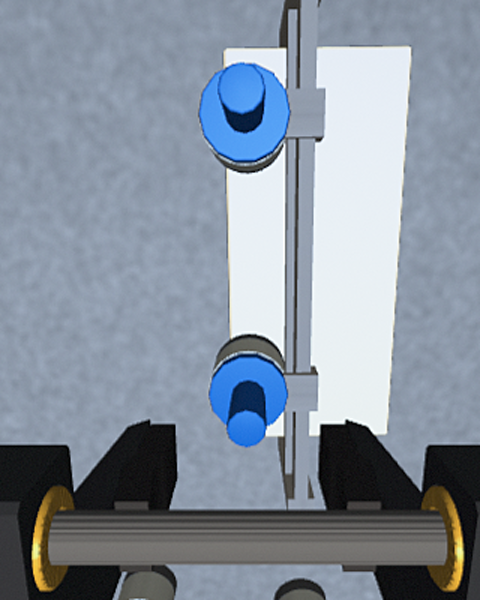

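```bash
python3 -m handwheel '[[[-0.001,0.047,-0.001,0,0,0],[-0.001,0.047,-0.001,0,0,0],[-0.001,0.047,-0.001,0,0,0],[-0.001,0.047,-0.001,0,0,0]]]' | tail -4
python3 -m handwheel '[[[0,0,0,0,0,0],[0,0,0,0,0,0],[0,0,0,0,0,0],[0,0,0,0,0,0],[0,0,0,0,0,0],[0,0,0,0,0,0]]]' -1 35
python3 -m handwheel '[[[0,-0.01,0,0,0,0],[0,-0.03,0,0,0,0],[0,-0.05,0,0,0,0],[0,-0.08,0,0,0,0],[0,-0.10,0,0,0,0],[0,-0.10,0,0,0,0]]]'
python3 - <<'E'
from h import *
s,M=st(); k,im=look("wrist"); save(im,"w4",(160,0,480,400),1)
yaw=np.radians(-2.5); X=np.array([np.cos(yaw),np.sin(yaw)]);Y=np.array([-np.sin(yaw),np.cos(yaw)]); o=np.array([.463,-.1327])
for y in (-.072,-.024,.024,.072): print(o+Y*y)
print(M)
go([*(o-Y*.072),.16],-2.5)
E
```

```text
tool_pos: [0.5113, 0.2564, 0.0893]
eef_rot: [-0.541, 0.454, -0.455, 0.542]
contact_force: [0.9, 0.3, -0.1]
opening: 0.498
clock: 3.98
tool_pos: [0.5126, 0.2567, 0.0885]
eef_rot: [-0.54, 0.454, -0.455, 0.543]
contact_force: [2.1, 0.5, 3.1]
opening: 0.146
clock: 4.48
tool_pos: [0.5123, 0.257, 0.1913]
eef_rot: [-0.54, 0.454, -0.455, 0.544]
contact_force: [0.6, 1.2, -1.7]
opening: 0.145
t 4.48 tcp [0.5123 0.257  0.1913] jaw yaw 10.0 y ax [ 0.005  0.003 -1.   ] F [ 0.6  1.2 -1.7] op 0.145 q7 -0.33
[ 0.4598594  -0.20463147]
[ 0.46195313 -0.15667716]
[ 0.46404687 -0.10872284]
[ 0.4661406  -0.06076853]
[[ 0.17347635  0.00474783  0.98482659]
 [-0.98483581  0.0029619   0.17346369]
 [-0.00209339 -0.99998434  0.00518965]]
go [np.float64(0.4453), np.float64(0.0284), np.float64(-0.1308)] turn [np.float64(-0.0007), np.float64(0.0695), np.float64(-0.0005)] rows 12
```

```bash
python3 -m handwheel '[[[0.445,-0.01,-0.131,0,0.07,0],[0.445,-0.01,-0.131,0,0.07,0],[0.445,-0.01,-0.131,0,0.07,0],[0.445,-0.01,-0.131,0,0.07,0],[0.445,-0.01,-0.131,0,0.07,0],[0.445,-0.01,-0.131,0,0.07,0],[0.445,-0.01,-0.131,0,0.07,0],[0.445,-0.01,-0.131,0,0.07,0],[0.445,-0.01,-0.131,0,0.07,0],[0.445,-0.01,-0.131,0,0.07,0],[0.445,-0.01,-0.131,0,0.07,0],[0.445,-0.01,-0.131,0,0.07,0]]]' >/dev/null
python3 -m handwheel '[[[0,0,0,0,0,0],[0,0,0,0,0,0],[0,0,0,0,0,0],[0,0,0,0,0,0]]]'
python3 - <<'E'
from h import *
s,M=st(); k,im=look("wrist"); save(im,"w5",(160,40,560,440),1.8); np.save("k5.npy",k["T"])
for n in ["stud","pivot","strap_slot"]: print(n,[np.round(b["bbox"],1) for b in boxes_of(n,"wrist")][:3])
print(w2p(k,(.498,-.0284,.067)))
E
```

```text
clock: 5.87
tool_pos: [0.4592, -0.2023, 0.1972]
eef_rot: [-0.489, 0.511, -0.51, 0.49]
contact_force: [0.7, 0.1, -2.5]
opening: 0.145
t 5.87 tcp [ 0.4592 -0.2023  0.1972] jaw yaw -2.4 y ax [-0.001  0.002 -1.   ] F [ 0.7  0.1 -2.5] op 0.145 q7 0.27
stud [array([2.907e+02, 4.000e-01, 6.139e+02, 3.128e+02])]
pivot [array([293.1,   0. , 613.4, 313.9])]
strap_slot [array([353.6,  50.8, 640. , 277.8])]
[371.8 -10.6]
```

View pics/w5.png

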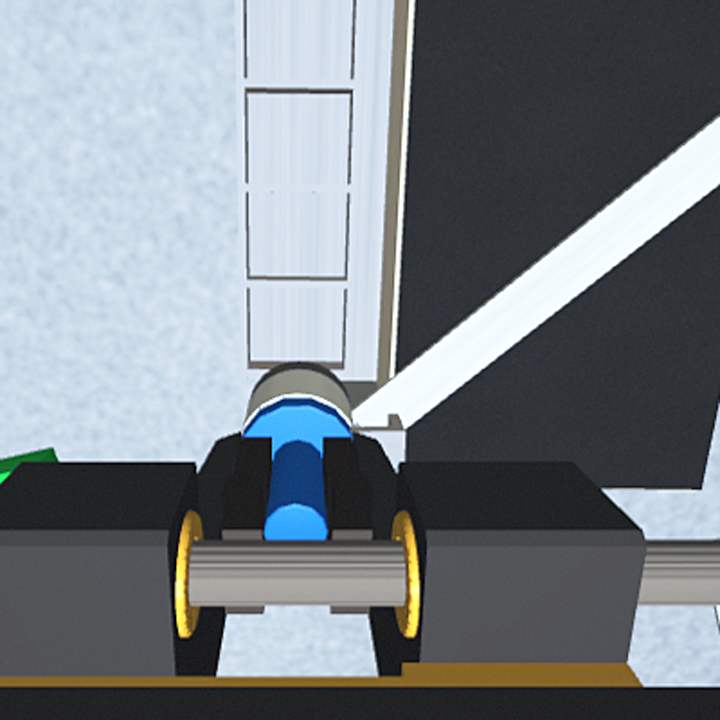

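```bash
python3 - <<'E'
from h import *
k=get_calibration("wrist"); k["T"]=np.load("k5.npy")
for x,y in [(246,88),(353,88),(247,188),(351,188),(248,282),(347,282),(249,366),(344,366),(412,88),(393,366)]:
    print((x,y),p2w(k,160+x/1.8,40+y/1.8,.053 if x>380 else .024))
o=np.array([.463,-.1327]);yaw=np.radians(-2.5); X=np.array([np.cos(yaw),np.sin(yaw)]);Y=np.array([-np.sin(yaw),np.cos(yaw)])
for y in (.048,0,-.048,-.096):
    for x in (-.026,.026): print(x,y,np.round(o+X*x+Y*y,4),1.8*(w2p(k,[*(o+X*x+Y*y),.024])-[160,40]))
E
```

```text
(246, 88) [ 0.439  -0.0832  0.024 ]
(353, 88) [ 0.49   -0.0853  0.024 ]
(247, 188) [ 0.4366 -0.129   0.024 ]
(351, 188) [ 0.4882 -0.1311  0.024 ]
(248, 282) [ 0.4343 -0.1757  0.024 ]
(347, 282) [ 0.4854 -0.1778  0.024 ]
(249, 366) [ 0.4321 -0.2208  0.024 ]
(344, 366) [ 0.483  -0.2228  0.024 ]
(412, 88) [ 0.5129 -0.0906  0.053 ]
(393, 366) [ 0.5049 -0.2155  0.053 ]
-0.026 0.048 [ 0.4391 -0.0836] [246.42  88.92]
0.026 0.048 [ 0.4911 -0.0859] [355.32  89.28]
-0.026 0 [ 0.437  -0.1316] [248.04 193.32]
0.026 0 [ 0.489  -0.1338] [352.62 193.68]
-0.026 -0.048 [ 0.4349 -0.1795] [249.66 289.26]
0.026 -0.048 [ 0.4869 -0.1818] [349.92 289.62]
-0.026 -0.096 [ 0.4328 -0.2275] [251.28 378.  ]
0.026 -0.096 [ 0.4848 -0.2297] [347.58 378.36]
```

```bash
python3 -m handwheel '[[[0,0.035,0,0,0,0],[0,0.07,0,0,0,0],[0,0.1,0,0,0,0],[0,0.12,0,0,0,0],[0,0.13,0,0,0,0],[0,0.14,0,0,0,0],[0,0.141,0,0,0,0],[0,0.141,0,0,0,0]]]'
python3 -m handwheel '[[[0,0,0,0,0,0],[0,0,0,0,0,0],[0,0,0,0,0,0],[0,0,0,0,0,0]]]' -0.2 
python3 -m handwheel '[[[0,-0.02,0,0,0,0],[0,-0.06,0,0,0,0],[0,-0.1,0,0,0,0],[0,-0.14,0,0,0,0],[0,-0.14,0,0,0,0]]]'
python3 - <<'E'
from h import *
s,M=st(); k,im=look("wrist"); save(im,"w6",(160,40,560,440),1.5)
go([.4915,.357,.2],10)
kt,it=look("top"); print([np.round(b["bbox"]) for b in boxes_of("can_a","top")]); print(w2p(kt,(.574,.09,.05)),w2p(kt,(.477,.0875,.05)))
E
```

```text
clock: 6.73
tool_pos: [0.4595, -0.2048, 0.057]
eef_rot: [0.488, -0.511, 0.511, -0.489]
contact_force: [-0.2, -0.2, -0.9]
opening: 0.146
clock: 7.07
tool_pos: [0.4596, -0.2051, 0.0575]
eef_rot: [0.488, -0.511, 0.512, -0.489]
contact_force: [-0.4, -0.1, -0.4]
opening: 0.394
clock: 7.48
tool_pos: [0.4627, -0.2065, 0.2035]
eef_rot: [0.486, -0.507, 0.516, -0.49]
contact_force: [0.6, 0.3, 1.5]
opening: 0.397
t 7.48 tcp [ 0.4627 -0.2065  0.2035] jaw yaw -2.6 y ax [ 0.012 -0.004 -1.   ] F [0.6 0.3 1.5] op 0.397 q7 0.27
go [np.float64(-0.5637), np.float64(-0.0008), np.float64(0.0042)] turn [np.float64(-0.0027), np.float64(-0.0701), np.float64(0.0012)] rows 14
[array([260., 198., 274., 215.]), array([148., 227., 164., 248.]), array([257., 233., 271., 252.])]
[266.4 206.6] [267.3 244.9]
```

View pics/w6.png

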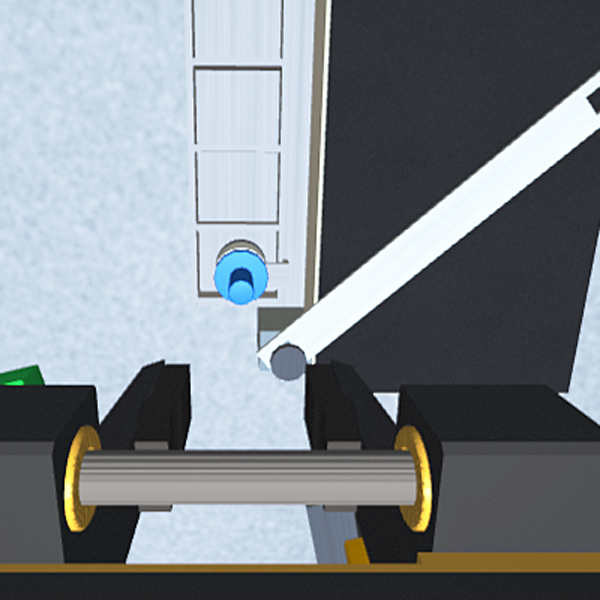

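```bash
python3 -m handwheel '[[[-0.564,0,0.004,0,-0.07,0],[-0.564,0,0.004,0,-0.07,0],[-0.564,0,0.004,0,-0.07,0],[-0.564,0,0.004,0,-0.07,0],[-0.564,0,0.004,0,-0.07,0],[-0.564,0,0.004,0,-0.07,0],[-0.564,0,0.004,0,-0.07,0],[-0.564,0,0.004,0,-0.07,0],[-0.564,0,0.004,0,-0.07,0],[-0.564,0,0.004,0,-0.07,0],[-0.564,0,0.004,0,-0.07,0],[-0.564,0,0.004,0,-0.07,0]]]' >/dev/null
python3 - <<'E'
from h import *
s,M=st(); go([.4915,.358,.14],10)
E
```

```text
t 8.63 tcp [0.4838 0.2959 0.1947] jaw yaw 10.0 y ax [-0.003 -0.003 -1.   ] F [ 1.2 -0.7  0.3] op 0.401 q7 -0.41
go [np.float64(-0.0599), np.float64(0.0545), np.float64(0.0186)] turn [np.float64(0.0012), np.float64(0.0002), np.float64(0.0006)] rows 2
```

```bash
python3 -m handwheel '[[[-0.05,0.055,0.018,0,0,0],[-0.05,0.055,0.018,0,0,0],[-0.05,0.055,0.018,0,0,0],[-0.05,0.055,0.018,0,0,0],[-0.05,0.055,0.018,0,0,0],[-0.05,0.055,0.018,0,0,0]]]' >/dev/null
python3 - <<'E'
from h import *
s,M=st(); k,im=look("wrist"); T=k["T"]; go([.4915,.358,.09],10); print("pred post top",w2p(k,(.4915,.358,.118)),"tcp",w2p(k,s["tool_pos"]))
hs=cv2.cvtColor(im,cv2.COLOR_RGB2HSV); m=cv2.inRange(hs,(95,120,60),(125,255,255)); n,l,stt,c=cv2.connectedComponentsWithStats(m)
for i in range(1,n):
    if stt[i,4]>80: print(stt[i],c[i].round(1))
E
```

```text
t 9.13 tcp [0.4949 0.3448 0.1421] jaw yaw 9.9 y ax [ 0.    -0.001 -1.   ] F [-0.1 -0.4  0.5] op 0.404 q7 -0.46
go [np.float64(-0.0135), np.float64(0.0525), np.float64(-0.0014)] turn [np.float64(-0.0003), np.float64(-0.0008), np.float64(0.0002)] rows 2
pred post top [323.2 259.5] tcp [325.4 304. ]
[ 300  209   53   56 2144] [326.1 235.3]
```

```bash
python3 -m handwheel '[[[-0.016,0,0.002,0,0,0],[-0.016,0.03,0.002,0,0,0],[-0.016,0.053,0.002,0,0,0],[-0.016,0.053,0.002,0,0,0],[-0.016,0.053,0.002,0,0,0]]]' | tail -4
python3 -m handwheel '[[[0,0,0,0,0,0],[0,0,0,0,0,0],[0,0,0,0,0,0],[0,0,0,0,0,0],[0,0,0,0,0,0]]]' -1 35
python3 -m handwheel '[[[0,-0.01,0,0,0,0],[0,-0.03,0,0,0,0],[0,-0.05,0,0,0,0],[0,-0.08,0,0,0,0],[0,-0.10,0,0,0,0],[0,-0.10,0,0,0,0]]]'
python3 - <<'E'
from h import *
s,M=st(); go([.4615,-.155,.19],-2.5)
E
```

```text
tool_pos: [0.4935, 0.3615, 0.089]
eef_rot: [0.542, -0.455, 0.455, -0.541]
contact_force: [-0.0, 0.3, 0.3]
opening: 0.402
clock: 10.02
tool_pos: [0.4931, 0.363, 0.09]
eef_rot: [-0.542, 0.455, -0.454, 0.542]
contact_force: [-2.9, -1.2, 7.0]
opening: 0.146
clock: 10.52
tool_pos: [0.4962, 0.3646, 0.1938]
eef_rot: [-0.538, 0.454, -0.455, 0.545]
contact_force: [-0.1, 0.3, -0.7]
opening: 0.146
t 10.52 tcp [0.4962 0.3646 0.1938] jaw yaw 10.0 y ax [ 0.008  0.006 -1.   ] F [-0.1  0.3 -0.7] op 0.146 q7 -0.48
go [np.float64(0.5058), np.float64(0.0005), np.float64(-0.1243)] turn [np.float64(-0.0026), np.float64(0.0693), np.float64(-0.0017)] rows 13
```

```bash
python3 -m handwheel '[[[0.506,0,-0.124,0,0.07,0],[0.506,0,-0.124,0,0.07,0],[0.506,0,-0.124,0,0.07,0],[0.506,0,-0.124,0,0.07,0],[0.506,0,-0.124,0,0.07,0],[0.506,0,-0.124,0,0.07,0],[0.506,0,-0.124,0,0.07,0],[0.506,0,-0.124,0,0.07,0],[0.506,0,-0.124,0,0.07,0],[0.506,0,-0.124,0,0.07,0],[0.506,0,-0.124,0,0.07,0],[0.506,0,-0.124,0,0.07,0]]]' >/dev/null
python3 - <<'E'
from h import *
s,M=st(); go([.4615,-.155,.16],-2.5)
E
```

```text
t 11.52 tcp [ 0.4599 -0.1379  0.1884] jaw yaw -2.6 y ax [-0.  0. -1.] F [ 1.2  0.1 -1.6] op 0.15 q7 0.14
go [np.float64(0.017), np.float64(0.0284), np.float64(0.0024)] turn [np.float64(0.0001), np.float64(-0.0005), np.float64(-0.0)] rows 1
```

```bash
python3 -m handwheel '[[[0.012,0.028,0.002,0,0,0],[0.012,0.028,0.002,0,0,0],[0.012,0.028,0.002,0,0,0],[0.012,0.028,0.002,0,0,0],[0.012,0.028,0.002,0,0,0]]]' >/dev/null
python3 - <<'E'
from h import *
s,M=st(); go([.4615,-.155,.0575],-2.5)
E
```

```text
t 11.93 tcp [ 0.4627 -0.1463  0.1612] jaw yaw -2.4 y ax [ 0.001  0.001 -1.   ] F [ 0.9 -0.1 -1.9] op 0.145 q7 0.15
go [np.float64(0.0089), np.float64(0.1037), np.float64(-0.0009)] turn [np.float64(-0.0003), np.float64(0.0004), np.float64(-0.0003)] rows 3
```

```bash
python3 -m handwheel '[[[0.009,0.035,-0.001,0,0,0],[0.009,0.07,-0.001,0,0,0],[0.009,0.09,-0.001,0,0,0],[0.009,0.1,-0.001,0,0,0],[0.009,0.104,-0.001,0,0,0],[0.009,0.104,-0.001,0,0,0],[0.009,0.104,-0.001,0,0,0]]]'
python3 -m handwheel '[[[0,0,0,0,0,0],[0,0,0,0,0,0],[0,0,0,0,0,0],[0,0,0,0,0,0]]]' -0.2 
python3 -m handwheel '[[[0,-0.02,0,0,0,0],[0,-0.06,0,0,0,0],[0,-0.1,0,0,0,0],[0,-0.13,0,0,0,0],[0,-0.13,0,0,0,0],[0,-0.13,0,0,0,0]]]'
python3 - <<'E'
from h import *
s,M=st(); go([.52,0.03,.19],-2.5)
E
```

```text
clock: 12.52
tool_pos: [0.4618, -0.1565, 0.0577]
eef_rot: [0.488, -0.51, 0.511, -0.489]
contact_force: [-1.1, -0.3, -0.3]
opening: 0.148
clock: 12.85
tool_pos: [0.4611, -0.1571, 0.0572]
eef_rot: [0.488, -0.511, 0.512, -0.489]
contact_force: [-0.4, -0.8, 0.6]
opening: 0.394
clock: 13.35
tool_pos: [0.4617, -0.1573, 0.1884]
eef_rot: [0.488, -0.51, 0.513, -0.489]
contact_force: [-0.9, 1.3, -0.5]
opening: 0.401
t 13.35 tcp [ 0.4617 -0.1573  0.1884] jaw yaw -2.6 y ax [ 0.004 -0.001 -1.   ] F [-0.9  1.3 -0.5] op 0.401 q7 0.17
go [np.float64(-0.1898), np.float64(-0.0016), np.float64(0.0497)] turn [np.float64(-0.0014), np.float64(-0.0006), np.float64(0.0003)] rows 5
```

```bash
python3 -m handwheel '[[[-0.19,0,0.05,0,0,0],[-0.19,0,0.05,0,0,0],[-0.19,0,0.05,0,0,0],[-0.19,0,0.05,0,0,0],[-0.19,0,0.05,0,0,0],[-0.19,0,0.05,0,0,0],[-0.19,0,0.05,0,0,0],[-0.19,0,0.05,0,0,0]]]' >/dev/null
python3 - <<'E'
from h import *
s,M=st(); k,im=look("wrist"); np.save("k7.npy",k["T"]); save(im,"w7",(160,40,560,340),2)
for p in [(.574,.09,.078),(.477,.0875,.078)]: print(w2p(k,p))
E
```

```text
t 14.02 tcp [0.518  0.0294 0.1854] jaw yaw -2.6 y ax [-0.003 -0.001 -1.   ] F [ 0.  -0.3 -0.2] op 0.394 q7 -0.15
[400.5 156.7]
[265.7 166.4]
```

View pics/w7.png

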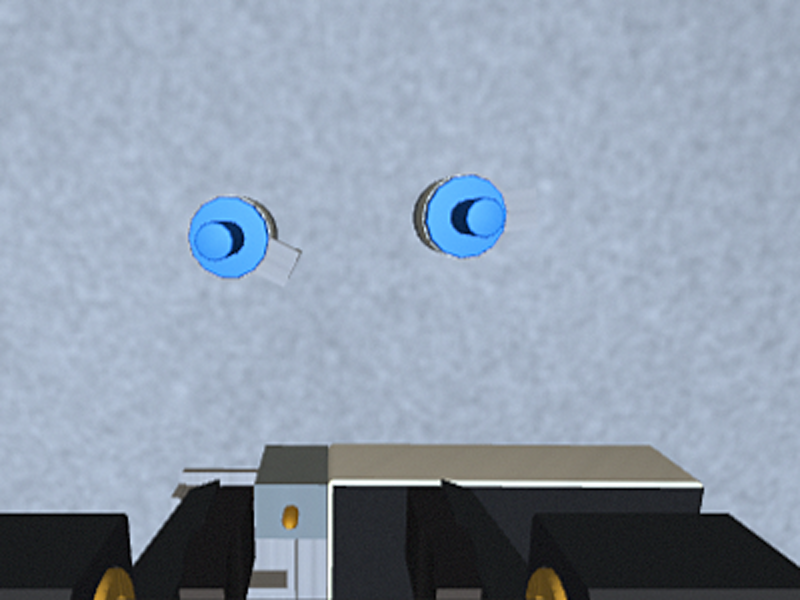

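```bash
python3 - <<'E'
from h import *
k=get_calibration("wrist"); k["T"]=np.load("k7.npy")
f=lambda x,y,z:p2w(k,160+x/2,40+y/2,z)
d,dl,dp=f(229,237,.042),f(288,268,.040),f(214,241,.078); c,cl,cp=f(464,216,.042),f(532,209,.040),f(486,216,.078)
for a,l,p in ((d,dl,dp),(c,cl,cp)): print(a,l,p,np.degrees(np.arctan2(*(l-a)[1::-1])),np.linalg.norm((l-a)[:2]))
print("stud",f(290,517,.067))
s,M=st(); go([.477,.089,.13],-31)
E
```

```text
[0.4785 0.0918 0.042 ] [0.5017 0.0781 0.04  ] [0.4783 0.0916 0.078 ] -30.56258321877756 0.0269430881674689
[0.5745 0.0958 0.042 ] [0.6025 0.0973 0.04  ] [0.5757 0.0959 0.078 ] 3.0664855011258934 0.02804014978561993
stud [ 0.4981 -0.0224  0.067 ]
t 14.07 tcp [0.5181 0.0286 0.1857] jaw yaw -2.7 y ax [-0.003 -0.002 -1.   ] F [-1.   0.7 -0.3] op 0.399 q7 -0.15
go [np.float64(-0.0585), np.float64(0.0557), np.float64(-0.0438)] turn [np.float64(0.0007), np.float64(0.1571), np.float64(0.0007)] rows 4
```

```bash
python3 -m handwheel '[[[-0.0585,0.056,-0.042,0,0.156,0],[-0.0585,0.056,-0.042,0,0.156,0],[-0.0585,0.056,-0.042,0,0.156,0],[-0.0585,0.056,-0.042,0,0.156,0],[-0.0585,0.056,-0.042,0,0.156,0],[-0.0585,0.056,-0.042,0,0.156,0],[-0.0585,0.056,-0.042,0,0.156,0]]]' >/dev/null
cat >> h.py <<'E'
def blobs(im):
    m=cv2.inRange(cv2.cvtColor(im,cv2.COLOR_RGB2HSV),(95,120,60),(125,255,255)); n,l,q,c=cv2.connectedComponentsWithStats(m)
    for i in range(1,n):
        if q[i,4]>80: print("blue",q[i],c[i].round(1))
E
python3 - <<'E'
from h import *
s,M=st(); k,im=look("wrist"); go([.4785,.0895,.049],-30.5); print("pred top",w2p(k,(.4785,.0895,.078)),"lid",w2p(k,(.4785,.0895,.042))); blobs(im)
E
```

```text
t 14.65 tcp [0.4804 0.0894 0.131 ] jaw yaw -30.7 y ax [ 0.001 -0.001 -1.   ] F [ 0.1 -0.9 -0.1] op 0.398 q7 -0.55
go [np.float64(0.0011), np.float64(0.082), np.float64(-0.0017)] turn [np.float64(-0.0003), np.float64(-0.001), np.float64(-0.0001)] rows 2
pred top [323.8 266. ] lid [323.9 249. ]
blue [ 418  146   58   50 2050] [445.1 170.6]
blue [ 299  224   46   50 1659] [321.6 246.9]
```

```bash
python3 -m handwheel '[[[0,0.03,-0.003,0,0,0],[0,0.06,-0.003,0,0,0],[0,0.082,-0.003,0,0,0],[0,0.082,-0.003,0,0,0],[0,0.082,-0.003,0,0,0]]]' | tail -4
python3 -m handwheel '[[[0,0,0,0,0,0],[0,0,0,0,0,0],[0,0,0,0,0,0],[0,0,0,0,0,0],[0,0,0,0,0,0]]]' -1 35
python3 -m handwheel '[[[0,-0.01,0,0,0,0],[0,-0.04,0,0,0,0],[0,-0.08,0,0,0,0],[0,-0.11,0,0,0,0],[0,-0.11,0,0,0,0],[0,-0.11,0,0,0,0]]]'
python3 - <<'E'
from h import *
s,M=st(); go([.4635,-.109,.16],-2.5)
E
```

```text
tool_pos: [0.4771, 0.0916, 0.0485]
eef_rot: [-0.35, 0.615, -0.614, 0.349]
contact_force: [-1.7, 1.2, 0.1]
opening: 0.4
clock: 15.53
tool_pos: [0.4785, 0.0925, 0.0497]
eef_rot: [0.349, -0.614, 0.615, -0.351]
contact_force: [1.1, -0.6, 6.1]
opening: 0.145
clock: 16.03
tool_pos: [0.4779, 0.0929, 0.1604]
eef_rot: [0.349, -0.614, 0.615, -0.351]
contact_force: [-0.4, -0.2, -1.4]
opening: 0.146
t 16.03 tcp [0.4779 0.0929 0.1604] jaw yaw -30.7 y ax [ 0.003  0.001 -1.   ] F [-0.4 -0.2 -1.4] op 0.146 q7 -0.56
go [np.float64(0.181), np.float64(0.0001), np.float64(0.0905)] turn [np.float64(-0.0009), np.float64(-0.1564), np.float64(-0.0006)] rows 5
```

```bash
python3 -m handwheel '[[[0.181,0,0.0905,0,-0.157,0],[0.181,0,0.0905,0,-0.157,0],[0.181,0,0.0905,0,-0.157,0],[0.181,0,0.0905,0,-0.157,0],[0.181,0,0.0905,0,-0.157,0],[0.181,0,0.0905,0,-0.157,0],[0.181,0,0.0905,0,-0.157,0],[0.181,0,0.0905,0,-0.157,0],[0.181,0,0.0905,0,-0.157,0],[0.181,0,0.0905,0,-0.157,0]]]' >/dev/null
python3 - <<'E'
from h import *
s,M=st(); go([.4635,-.109,.0575],-2.5); k,im=look("wrist"); save(im,"w8",(160,40,560,440),1.5); blobs(im)
E
```

```text
t 16.87 tcp [ 0.4628 -0.1074  0.1583] jaw yaw -2.2 y ax [-0.001  0.001 -1.   ] F [-0.   0.6 -2. ] op 0.143 q7 0.07
go [np.float64(0.0017), np.float64(0.1008), np.float64(0.0008)] turn [np.float64(0.0003), np.float64(0.0015), np.float64(-0.0004)] rows 3
blue [ 294  262   62   79 2757] [324.7 299.4]
blue [319 376  18  10 148] [327.2 380.1]
```

View pics/w8.png

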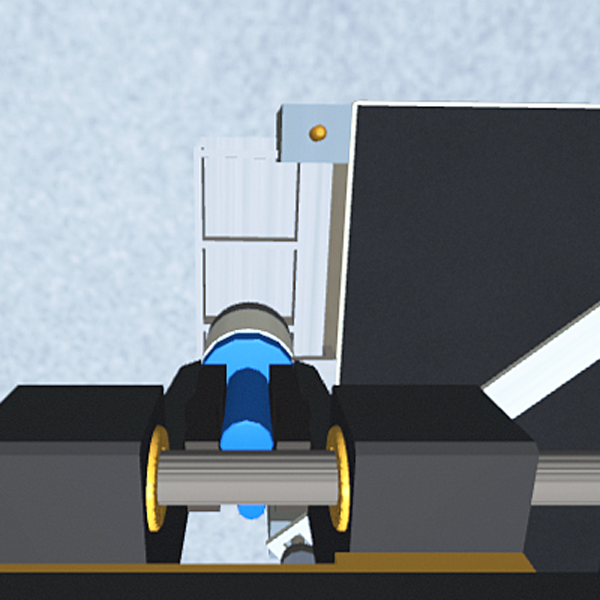

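```bash
python3 -m handwheel '[[[0.002,0.035,0.001,0,0,0],[0.002,0.07,0.001,0,0,0],[0.002,0.09,0.001,0,0,0],[0.002,0.097,0.001,0,0,0],[0.002,0.101,0.001,0,0,0],[0.002,0.101,0.001,0,0,0],[0.002,0.101,0.001,0,0,0]]]'
python3 -m handwheel '[[[0,0,0,0,0,0],[0,0,0,0,0,0],[0,0,0,0,0,0],[0,0,0,0,0,0]]]' -0.2 
python3 -m handwheel '[[[0,-0.02,0,0,0,0],[0,-0.06,0,0,0,0],[0,-0.1,0,0,0,0],[0,-0.1,0,0,0,0],[0,-0.1,0,0,0,0]]]'
python3 - <<'E'
from h import *
s,M=st(); go([.5755,0.094,.13],3)
k,im=look("top"); blobs(im); print(w2p(k,(.5755,.094,.06)))
E
```

```text
clock: 17.5
tool_pos: [0.4644, -0.111, 0.0585]
eef_rot: [0.489, -0.51, 0.511, -0.49]
contact_force: [-0.2, 0.7, -2.4]
opening: 0.144
clock: 17.83
tool_pos: [0.4643, -0.1117, 0.0584]
eef_rot: [0.489, -0.51, 0.511, -0.49]
contact_force: [-0.5, 0.0, 0.2]
opening: 0.396
clock: 18.25
tool_pos: [0.4652, -0.1119, 0.1599]
eef_rot: [0.488, -0.509, 0.512, -0.49]
contact_force: [0.3, 0.2, -0.1]
opening: 0.399
t 18.25 tcp [ 0.4652 -0.1119  0.1599] jaw yaw -2.4 y ax [ 0.005 -0.001 -1.   ] F [ 0.3  0.2 -0.1] op 0.399 q7 0.07
go [np.float64(-0.2104), np.float64(0.0303), np.float64(0.1012)] turn [np.float64(-0.0017), np.float64(-0.0302), np.float64(0.0003)] rows 6
blue [  41  103   59   29 1061] [ 70.2 116.7]
blue [259 200  13  14 129] [264.9 206.3]
[264.5 205.4]
```

```bash
python3 -m handwheel '[[[-0.21,0,0.101,0,-0.03,0],[-0.21,0,0.101,0,-0.03,0],[-0.21,0,0.101,0,-0.03,0],[-0.21,0,0.101,0,-0.03,0],[-0.21,0,0.101,0,-0.03,0],[-0.21,0,0.101,0,-0.03,0],[-0.21,0.03,0.101,0,-0.03,0],[-0.21,0.03,0.101,0,-0.03,0],[-0.21,0.03,0.101,0,-0.03,0],[-0.21,0.03,0.101,0,-0.03,0]]]' >/dev/null
python3 - <<'E'
from h import *
s,M=st(); k,im=look("wrist"); go([.5755,.094,.049],3); print("pred top",w2p(k,(.5755,.094,.078)),"lid",w2p(k,(.5755,.094,.042))); blobs(im); save(im,"w9",(260,180,420,320),4)
E
```

```text
t 19.13 tcp [0.5725 0.0923 0.1272] jaw yaw 2.9 y ax [-0.003 -0.002 -1.   ] F [ 0.3  0.6 -0.4] op 0.397 q7 -0.17
go [np.float64(-0.0016), np.float64(0.0789), np.float64(0.0025)] turn [np.float64(0.0003), np.float64(-0.0008), np.float64(0.0004)] rows 2
pred top [330.9 265.2] lid [330.2 248. ]
blue [ 308  222   46   51 1734] [330.3 245.8]
```

View pics/w9.png

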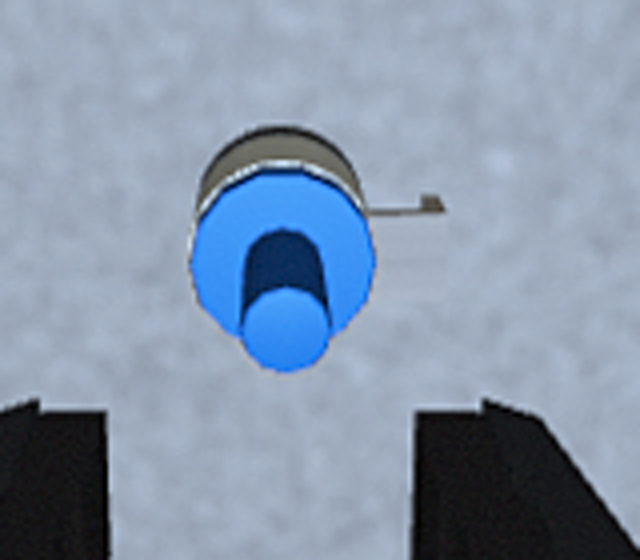

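```bash
python3 -m handwheel '[[[-0.002,0.03,0.002,0,0,0],[-0.002,0.06,0.002,0,0,0],[-0.002,0.079,0.002,0,0,0],[-0.002,0.079,0.002,0,0,0],[-0.002,0.079,0.002,0,0,0]]]' | tail -4
python3 -m handwheel '[[[0,0,0,0,0,0],[0,0,0,0,0,0],[0,0,0,0,0,0],[0,0,0,0,0,0],[0,0,0,0,0,0]]]' -1 35
python3 -m handwheel '[[[0,-0.01,0,0,0,0],[0,-0.04,0,0,0,0],[0,-0.08,0,0,0,0],[0,-0.13,0,0,0,0],[0,-0.13,0,0,0,0],[0,-0.13,0,0,0,0]]]'
python3 - <<'E'
from h import *
s,M=st(); go([.466,-.061,.16],-3.5)
E
```

```text
tool_pos: [0.5753, 0.0951, 0.0491]
eef_rot: [0.513, -0.487, 0.487, -0.512]
contact_force: [0.2, 0.3, 0.5]
opening: 0.399
clock: 20.02
tool_pos: [0.5762, 0.0963, 0.05]
eef_rot: [-0.512, 0.486, -0.487, 0.513]
contact_force: [-0.7, 0.2, 7.0]
opening: 0.147
clock: 20.52
tool_pos: [0.5776, 0.0966, 0.1825]
eef_rot: [-0.511, 0.485, -0.488, 0.515]
contact_force: [0.5, -0.4, -1.8]
opening: 0.144
t 20.52 tcp [0.5776 0.0966 0.1825] jaw yaw 3.0 y ax [ 0.007  0.002 -1.   ] F [ 0.5 -0.4 -1.8] op 0.144 q7 -0.17
go [np.float64(0.1516), np.float64(0.0214), np.float64(-0.1198)] turn [np.float64(-0.0023), np.float64(0.036), np.float64(-0.0005)] rows 5
```

```bash
python3 -m handwheel '[[[0.152,0.02,-0.12,0,0.036,0],[0.152,0.02,-0.12,0,0.036,0],[0.152,0.02,-0.12,0,0.036,0],[0.152,0.02,-0.12,0,0.036,0],[0.152,0.02,-0.12,0,0.036,0],[0.152,0.02,-0.12,0,0.036,0],[0.152,0.02,-0.12,0,0.036,0],[0.152,0.02,-0.12,0,0.036,0],[0.152,0.02,-0.12,0,0.036,0]]]' >/dev/null
python3 - <<'E'
from h import *
s,M=st(); go([.466,-.061,.0575],-3.5)
E
```

```text
t 21.27 tcp [ 0.4644 -0.0603  0.1583] jaw yaw -3.4 y ax [ 0.     0.001 -1.   ] F [-0.9  0.7 -1. ] op 0.142 q7 -0.02
go [np.float64(0.0007), np.float64(0.1008), np.float64(0.0016)] turn [np.float64(-0.0001), np.float64(0.0008), np.float64(-0.0003)] rows 3
```

```bash
python3 -m handwheel '[[[0.001,0.035,0.001,0,0,0],[0.001,0.07,0.001,0,0,0],[0.001,0.09,0.001,0,0,0],[0.001,0.097,0.001,0,0,0],[0.001,0.101,0.001,0,0,0],[0.001,0.101,0.001,0,0,0],[0.001,0.101,0.001,0,0,0]]]'
python3 -m handwheel '[[[0,0,0,0,0,0],[0,0,0,0,0,0],[0,0,0,0,0,0],[0,0,0,0,0,0]]]' -0.2 
python3 -m handwheel '[[[0,-0.02,0,0,0,0],[0,-0.06,0,0,0,0],[0,-0.1,0,0,0,0],[0.1,-0.2,0.06,0,0,0],[0.2,-0.2,0.1,0,0,0],[0.2,-0.2,0.1,0,0,0],[0.2,-0.2,0.1,0,0,0],[0.2,-0.2,0.1,0,0,0],[0.2,-0.2,0.1,0,0,0],[0.2,-0.2,0.1,0,0,0],[0.2,-0.2,0.1,0,0,0]]]'
python3 - <<'E'
from h import *
s,M=st(); k,im=look("wrist"); np.save("k10.npy",k["T"]); save(im,"w10",(120,0,620,340),1.6); blobs(im)
print(np.round(k["T"],3))
E
```

```text
clock: 21.85
tool_pos: [0.4653, -0.0624, 0.0585]
eef_rot: [0.484, -0.515, 0.515, -0.485]
contact_force: [-0.1, 0.3, -2.1]
opening: 0.149
clock: 22.18
tool_pos: [0.465, -0.063, 0.0584]
eef_rot: [0.484, -0.515, 0.515, -0.485]
contact_force: [0.2, -0.7, 0.3]
opening: 0.398
clock: 23.1
tool_pos: [0.552, -0.2714, 0.2584]
eef_rot: [0.483, -0.515, 0.517, -0.483]
contact_force: [-0.2, 1.0, -0.3]
opening: 0.404
t 23.1 tcp [ 0.552  -0.2714  0.2584] jaw yaw -3.7 y ax [ 0.002 -0.002 -1.   ] F [-0.2  1.  -0.3] op 0.404 q7 0.29
blue [196   0  35  16 381] [213.9   5.8]
blue [ 200   32   38   41 1165] [218.9  51.1]
blue [206  89  36  36 977] [224.2 106.3]
blue [212 140  35  33 858] [229.6 156. ]
[[ 0.998 -0.062 -0.016  0.556]
 [-0.064 -0.961 -0.269 -0.201]
 [ 0.001  0.269 -0.963  0.404]
 [ 0.     0.     0.     1.   ]]
```

View pics/w10.png

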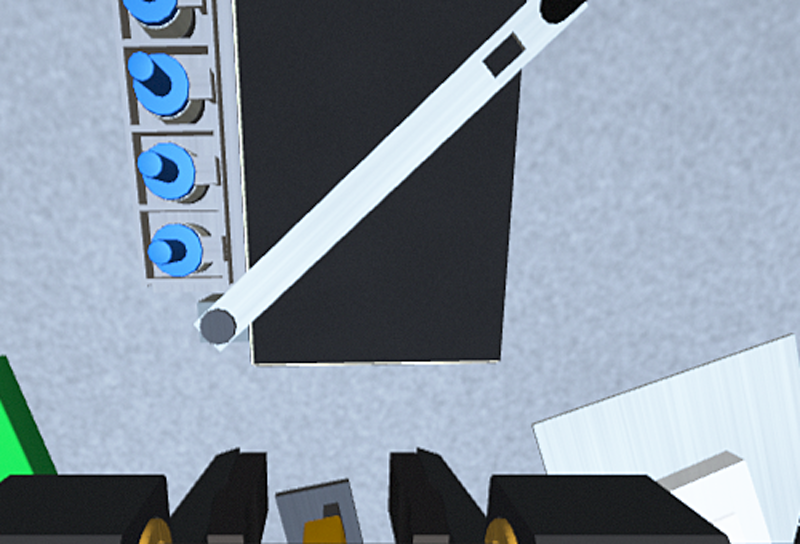

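```bash
python3 - <<'E'
from h import *
k=get_calibration("wrist"); k["T"]=np.load("k10.npy")
f=lambda x,y,z:p2w(k,120+x/1.6,y/1.6,z)
P=f(218,325,.07)
for n,x,y,z in [("slot",503,55,.057),("knobtop",560,3,.09),("mid",362,189,.057),("pivot",218,325,.07),("can1",161,250,.084)]: 
    p=f(x,y,z); print(n,p,np.linalg.norm((p-P)[:2]),np.degrees(np.arctan2(*(p-P)[1::-1])))
s,M=st(); go([.50,-.075,.14],-3)
E
```

```text
slot [ 0.6606 -0.1111  0.057 ] 0.22364098461596876 38.59178955338144
knobtop [ 0.6784 -0.0984  0.09  ] 0.2454783086140199 38.31716039383903
mid [ 0.5783 -0.1769  0.057 ] 0.11827062188049914 38.54632144981583
pivot [ 0.4858 -0.2506  0.07  ] 0.0 0.0
can1 [ 0.4616 -0.204   0.084 ] 0.052509046839568516 117.44345256494718
t 23.15 tcp [ 0.5515 -0.2687  0.2575] jaw yaw -3.6 y ax [-0.     0.001 -1.   ] F [-1.1  0.6  0.2] op 0.401 q7 0.29
go [np.float64(-0.19), np.float64(0.1177), np.float64(-0.0634)] turn [np.float64(0.0002), np.float64(-0.0032), np.float64(-0.0002)] rows 6
```

```bash
python3 -m handwheel '[[[-0.19,0,-0.063,0,-0.003,0],[-0.19,0,-0.063,0,-0.003,0],[-0.19,0,-0.063,0,-0.003,0],[-0.19,0,-0.063,0,-0.003,0],[-0.19,0,-0.063,0,-0.003,0],[-0.19,0.117,-0.063,0,-0.003,0],[-0.19,0.117,-0.063,0,-0.003,0],[-0.19,0.117,-0.063,0,-0.003,0],[-0.19,0.117,-0.063,0,-0.003,0],[-0.19,0.117,-0.063,0,-0.003,0],[-0.19,0.117,-0.063,0,-0.003,0]]]'
python3 - <<'E'
from h import *
s,M=st(); k,im=look("wrist"); 
m=cv2.inRange(cv2.cvtColor(im,cv2.COLOR_RGB2HSV),(8,110,80),(28,255,255)); n,l,q,c=cv2.connectedComponentsWithStats(m)
for i in range(1,n):
    if q[i,4]>8: print(q[i],c[i].round(1),p2w(k,*c[i],.064))
blobs(im)
go([.6897,-.0898,.14],-51.4)
E
```

```text
clock: 24.07
tool_pos: [0.501, -0.0744, 0.142]
eef_rot: [0.487, -0.512, 0.513, -0.487]
contact_force: [0.6, 0.1, 0.7]
opening: 0.402
t 24.07 tcp [ 0.501  -0.0744  0.142 ] jaw yaw -2.9 y ax [ 0.001  0.    -1.   ] F [0.6 0.1 0.7] op 0.402 q7 -0.03
[312 177   9  11  81] [316.  181.9] [ 0.4972 -0.026   0.064 ]
[204 324  23  71 771] [213.  357.6] [ 0.4132 -0.1517  0.064 ]
[423 324  25  71 824] [436.8 358.3] [ 0.58   -0.1606  0.064 ]
[ 154  408  421   14 3448] [405.6 416.5] [ 0.5575 -0.212   0.064 ]
blue [ 252  211   45   47 1640] [273.8 233.3]
blue [264 273  38  40 626] [287.7 288.3]
blue [283 328  17  13 160] [290.1 335.2]
blue [ 265  376   39   39 1201] [284.2 395.6]
go [np.float64(0.0054), np.float64(0.0031), np.float64(0.1885)] turn [np.float64(-0.0008), np.float64(0.2693), np.float64(-0.0005)] rows 7
```

```bash
python3 -m handwheel '[[[0.005,0,0.1885,0,0.269,0],[0.005,0,0.1885,0,0.269,0],[0.005,0,0.1885,0,0.269,0],[0.005,0,0.1885,0,0.269,0],[0.005,0,0.1885,0,0.269,0],[0.005,0,0.1885,0,0.269,0],[0.005,0,0.1885,0,0.269,0],[0.005,0,0.1885,0,0.269,0],[0.005,0,0.1885,0,0.269,0],[0.005,0,0.1885,0,0.269,0]]]' >/dev/null
python3 - <<'E'
from h import *
s,M=st(); k,im=look("wrist"); save(im,"w11",(200,150,450,360),2.6); print("knob top",w2p(k,(.6897,-.0898,.091)),"slot",w2p(k,(.6623,-.1116,.057)))
go([.6897,-.0898,.062],-51.4)
E
```

```text
t 24.95 tcp [ 0.689  -0.0898  0.1423] jaw yaw -51.2 y ax [ 0.002  0.    -1.   ] F [0.1 0.2 0.4] op 0.399 q7 -0.63
knob top [327.7 264.2] slot [326.9 294.3]
go [np.float64(-0.0005), np.float64(0.0799), np.float64(0.0005)] turn [np.float64(-0.0001), np.float64(0.0007), np.float64(-0.0005)] rows 2
```

View pics/w11.png

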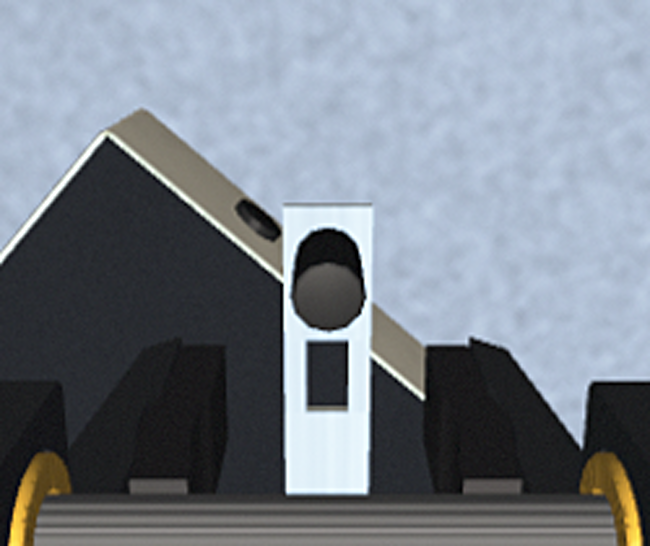

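```bash
python3 -m handwheel '[[[0,0.03,0,0,0,0],[0,0.06,0,0,0,0],[0,0.079,0,0,0,0],[0,0.079,0,0,0,0],[0,0.079,0,0,0,0]]]' | tail -4
python3 -m handwheel '[[[0,0,0,0,0,0],[0,0,0,0,0,0],[0,0,0,0,0,0],[0,0,0,0,0,0],[0,0,0,0,0,0]]]' -1 40
python3 -m handwheel '[[[0,-0.004,0,0,0,0.005],[0,-0.008,0,0,0,0.01],[0,-0.012,0,0,0,0.014],[0,-0.016,0,0,0,0.018],[0,-0.02,0,0,0,0.022],[0,-0.023,0,0,0,0.025],[0,-0.023,0,0,0,0.025],[0,-0.023,0,0,0,0.025]]]'
python3 - <<'E'
from h import *
s,M=st(); print(s["contact_force"],s["moment"],M)
k,im=look("scene"); save(im,"s2",(190,180,480,370),2.7)
E
```

```text
tool_pos: [0.6882, -0.0898, 0.0614]
eef_rot: [-0.234, 0.668, -0.667, 0.234]
contact_force: [0.1, -0.9, 1.0]
opening: 0.401
clock: 25.83
tool_pos: [0.69, -0.0901, 0.0636]
eef_rot: [0.233, -0.667, 0.668, -0.235]
contact_force: [-0.3, 0.0, 6.5]
opening: 0.194
clock: 26.5
tool_pos: [0.6887, -0.0901, 0.0849]
eef_rot: [-0.207, 0.676, -0.658, 0.26]
contact_force: [-0.8, -1.5, -1.1]
opening: 0.19
t 26.5 tcp [ 0.6887 -0.0901  0.0849] jaw yaw -51.4 y ax [ 0.062  0.049 -0.997] F [-0.8 -1.5 -1.1] op 0.19 q7 -0.56
[-0.84329916 -1.47123006 -1.09042463] [-0.1534469   0.21734206  0.0407986 ] [[-7.79138894e-01  6.15615401e-02  6.23821097e-01]
 [-6.21885176e-01  4.91079258e-02 -7.81567169e-01]
 [-7.87490387e-02 -9.96894472e-01  2.23141947e-05]]
```

View pics/s2.png

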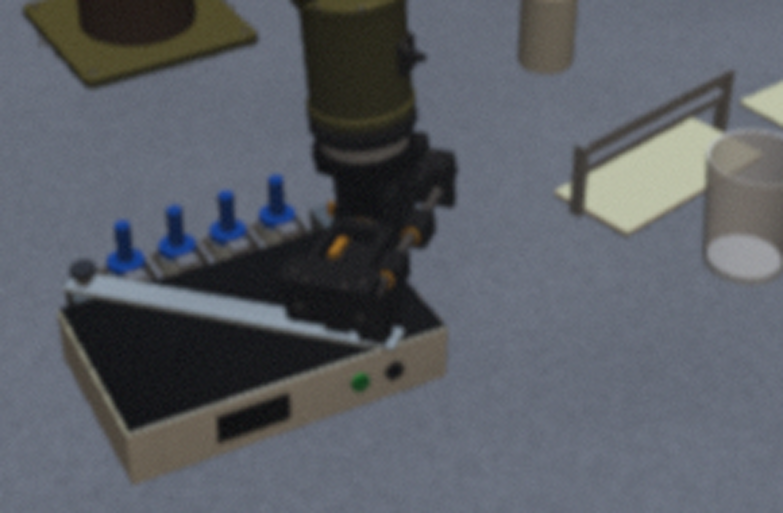

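```bash
cat >> h.py <<'E'
P=np.array([.4863,-.2515])
def arc(phis,dz=0,dr=0):
    s=r.get_state(); Rm=R.from_quat(s["eef_rot"]); p=s["tool_pos"]; v=p[:2]-P
    print("r",np.linalg.norm(v),"ang",np.degrees(np.arctan2(v[1],v[0])))
    for f in phis:
        Q=R.from_euler("z",f,degrees=True); w=Q.apply([*v,0])*(1+dr/np.linalg.norm(v)); d=Rm.inv().apply([P[0]+w[0]-p[0],P[1]+w[1]-p[1],dz]); t=(Rm.inv()*Q*Rm).as_rotvec()/np.pi
        print(f,list(map(float,np.round([*d,*t],4))))
E
python3 - <<'E'
from h import *
arc([5,10,15,20,25,30,35,40,44])
E
```

```text
r 0.2590440830485107 ang 38.611317234544664
5 [0.001, -0.0001, -0.0226, -0.0022, -0.0277, -0.0]
10 [0.0039, -0.0003, -0.045, -0.0044, -0.0554, -0.0]
15 [0.0088, -0.0007, -0.067, -0.0065, -0.0831, -0.0]
20 [0.0156, -0.0012, -0.0886, -0.0087, -0.1108, -0.0]
25 [0.0242, -0.0019, -0.1095, -0.0109, -0.1385, -0.0]
30 [0.0346, -0.0027, -0.1295, -0.0131, -0.1662, -0.0]
35 [0.0467, -0.0036, -0.1486, -0.0153, -0.1938, -0.0]
40 [0.0604, -0.0047, -0.1665, -0.0174, -0.2215, -0.0]
44 [0.0724, -0.0057, -0.18, -0.0192, -0.2437, -0.0]
```

```bash
python3 -m handwheel '[[[0.001,0,-0.0225,-0.002,-0.028,0],[0.004,-0.0005,-0.045,-0.0045,-0.0555,0],[0.009,-0.001,-0.067,-0.0065,-0.083,0],[0.0155,-0.001,-0.0885,-0.0085,-0.111,0],[0.024,-0.002,-0.1095,-0.011,-0.1385,0],[0.0345,-0.0025,-0.1295,-0.013,-0.166,0],[0.0465,-0.0035,-0.1485,-0.0155,-0.194,0],[0.0605,-0.0045,-0.1665,-0.0175,-0.2215,0],[0.0725,-0.0055,-0.18,-0.019,-0.2435,0],[0.0725,-0.0055,-0.18,-0.019,-0.2435,0],[0.0725,-0.0055,-0.18,-0.019,-0.2435,0],[0.0725,-0.0055,-0.18,-0.019,-0.2435,0]]]'
python3 - <<'E'
from h import *
s,M=st(); arc([3,4,4.5,5])
k,im=look("top"); save(im,"t2",(290,140,430,280),4)
E
```

```text
clock: 27.55
tool_pos: [0.5211, 0.0054, 0.0845]
eef_rot: [-0.444, 0.549, -0.514, 0.487]
contact_force: [1.0, 0.4, -1.2]
opening: 0.193
t 27.55 tcp [0.5211 0.0054 0.0845] jaw yaw -7.5 y ax [ 0.013  0.078 -0.997] F [ 1.   0.4 -1.2] op 0.193 q7 -0.13
r 0.25921672503973514 ang 82.27495673468553
3 [0.0003, -0.0001, -0.0136, -0.0013, -0.0166, 0.0]
4 [0.0006, -0.0001, -0.0181, -0.0017, -0.0222, 0.0001]
4.5 [0.0007, -0.0001, -0.0203, -0.002, -0.0249, 0.0001]
5 [0.0009, -0.0001, -0.0226, -0.0022, -0.0277, 0.0001]
```

View pics/t2.png

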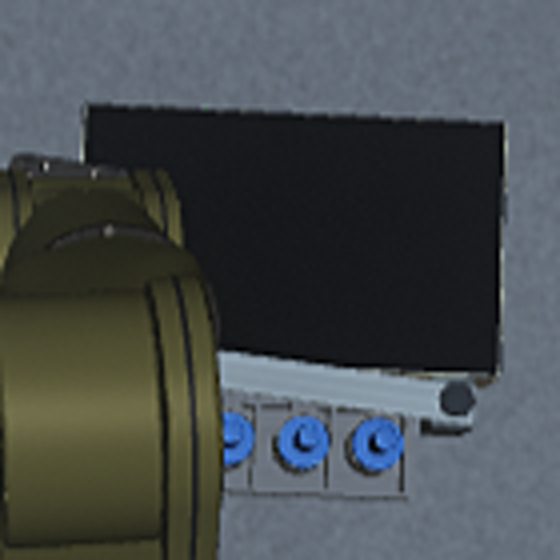

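```bash
python3 -m handwheel '[[[0,0,-0.011,-0.001,-0.013,0],[0.0008,0,-0.0217,-0.002,-0.0265,0],[0.0008,0,-0.0217,-0.002,-0.0265,0],[0.0008,0,-0.0217,-0.002,-0.0265,0],[0.0008,0,-0.0217,-0.002,-0.0265,0]]]' | sed -n 2,4p
python3 -m handwheel '[[[0,0.003,0,0,0,-0.003],[0,0.005,0,0,0,-0.006],[0,0.008,0,0,0,-0.008],[0,0.01,0,0,0,-0.01],[0,0.01,0,0,0,-0.01]]]'
python3 - <<'E'
from h import *
s,M=st(); arc([0]); k,im=look("scene"); save(im,"s3",(190,170,420,330),3.4)
E
```

```text
tool_pos: [0.4995, 0.0071, 0.0845]
eef_rot: [-0.467, 0.53, -0.493, 0.508]
contact_force: [0.6, -0.1, -0.8]
clock: 28.43
tool_pos: [0.498, 0.0089, 0.0739]
eef_rot: [-0.477, 0.522, -0.5, 0.5]
contact_force: [-0.1, 0.5, -1.4]
opening: 0.19
t 28.43 tcp [0.498  0.0089 0.0739] jaw yaw -2.6 y ax [ 0.002  0.046 -0.999] F [-0.1  0.5 -1.4] op 0.19 q7 -0.11
r 0.26061330633299934 ang 87.43210946246295
0 [-0.0, 0.0, -0.0, 0.0, 0.0, 0.0]
```

```bash
python3 -m handwheel '[[[0,0.003,0.001,0,0,-0.004],[0,0.006,0.001,0,0,-0.008],[0,0.009,0.001,0,0,-0.012],[0,0.0105,0.001,0,0,-0.0145],[0,0.0105,0.001,0,0,-0.0145],[0,0.0105,0.001,0,0,-0.0145]]]'
python3 - <<'E'
from h import *
s,M=st(); arc([0]); print(s["moment"])
E
```

```text
clock: 28.98
tool_pos: [0.4991, 0.009, 0.0639]
eef_rot: [-0.488, 0.511, -0.511, 0.489]
contact_force: [-0.7, 0.2, -1.0]
opening: 0.192
t 28.98 tcp [0.4991 0.009  0.0639] jaw yaw -2.6 y ax [ 0.001  0.001 -1.   ] F [-0.7  0.2 -1. ] op 0.192 q7 -0.14
r 0.26086119362585225 ang 87.19664115211407
0 [-0.0, 0.0, -0.0, 0.0, -0.0, 0.0]
[-0.01513139  0.05336167  0.00370036]
```

```bash
python3 -m handwheel '[[[0,0,0,0,0,0],[0,0,0,0,0,0],[0,0,0,0,0,0],[0,0,0,0,0,0],[0,0,0,0,0,0]]]' 0 | tail -1
python3 -m handwheel '[[[0,-0.02,0,0,0,0],[0,-0.05,0,0,0,0],[0,-0.09,0,0,0,0],[0,-0.13,0,0,0,0],[0.04,-0.16,0,0,0,0],[0.08,-0.16,0,0,0,0],[0.1,-0.16,0,0,0,0],[0.1,-0.16,0,0,0,0],[0.1,-0.16,0,0,0,0],[0.1,-0.16,0,0,0,0],[0.1,-0.16,0,0,0,0]]]'
python3 - <<'E'
from h import *
s,M=st(); k,im=look("wrist"); save(im,"w12")
print("pred stud",w2p(k,(.4975,-.026,.066)),"knob",w2p(k,(.4995,.0085,.091)))
hsv=cv2.cvtColor(im,cv2.COLOR_RGB2HSV)
m=cv2.inRange(hsv,(8,110,80),(28,255,255)); n,l,q,c=cv2.connectedComponentsWithStats(m)
for i in range(1,n):
    if q[i,4]>8: print(q[i],c[i].round(1))
blobs(im)
# dark ascii map around the stud: brightness & brass
u,v=w2p(k,(.4975,-.026,.057)).astype(int)
for y in range(v-60,v+50,3):
    print(y,"".join("B" if m[y,x] else ("#" if im[y,x].mean()<70 else "+" if im[y,x].mean()<150 else ".") for x in range(u-45,u+46,2)))
for name in("top","scene"):
    k2,i2=look(name); print(name,[(np.round(b["bbox"]),round(b["confidence"],2)) for b in boxes_of("strap",name)][:2], w2p(k2,(*P,.055)), w2p(k2,(.5002,.029,.055)))
E
```

```text
opening: 0.497
clock: 30.32
tool_pos: [0.4943, -0.0898, 0.2235]
eef_rot: [-0.488, 0.511, -0.51, 0.49]
contact_force: [-0.3, 0.7, -0.2]
opening: 0.502
t 30.32 tcp [ 0.4943 -0.0898  0.2235] jaw yaw -2.5 y ax [ 0.     0.002 -1.   ] F [-0.3  0.7 -0.2] op 0.502 q7 0.04
pred stud [326.2 154.6] knob [327.1 108.4]
[323 152   7   7  39] [325.6 155. ]
[182 324  27  71 888] [192.8 358. ]
[441 324  29  71 924] [456.9 358.2]
[ 176  408  422   14 3338] [431.4 416.5]
blue [286 179  26  34 748] [299.8 195.5]
blue [279 229  33  36 887] [295.5 245.2]
blue [280 274  32  39 891] [295.8 291.3]
blue [282 316  31  25 641] [297.7 328.5]
94 ..............................................
97 ...................++++++#....................
100 ..................+++++++++...................
103 .................++++++++++#..................
106 .................+++++++++++..................
109 .................+++++++++++..................
112 .................++++++++++#..................
115 ..................#+++++++#...................
118 ...................###+###....................
121 ..................
[... 855 characters left out ...]
........................+..#############
175 ..........++++................+..#############
178 .......++.+.++................+..#############
181 ..............................+..#############
184 ..............................+..#############
187 ..............................+..#############
190 .........+###.................+..#############
193 ........######................+..#############
196 .............##...............+..#############
199 ..............#...............+.+#############
202 ..............................+.+#############
top [(array([455., 210., 482., 232.]), 0.53)] [402.6 240.4] [290.5 235.3]
scene [(array([216., 241., 333., 290.]), 0.89)] [221.7 284.7] [333.7 251.5]
```

```bash
python3 -c "
from h import *
s,M=st(); go([.515,-.47,.22],10)"
```

```text
t 30.57 tcp [ 0.4944 -0.0906  0.2237] jaw yaw -2.5 y ax [ 0.     0.002 -1.   ] F [ 0.3 -1.   1.8] op 0.501 q7 0.04
go [np.float64(0.3781), np.float64(0.003), np.float64(0.0374)] turn [np.float64(-0.0002), np.float64(-0.0697), np.float64(-0.0005)] rows 10
```

```bash
python3 -m handwheel '[[[0.378,0,0.037,0,-0.07,0],[0.378,0,0.037,0,-0.07,0],[0.378,0,0.037,0,-0.07,0],[0.378,0,0.037,0,-0.07,0],[0.378,0,0.037,0,-0.07,0],[0.378,0,0.037,0,-0.07,0],[0.378,0,0.037,0,-0.07,0],[0.378,0,0.037,0,-0.07,0],[0.378,0,0.037,0,-0.07,0],[0.378,0,0.037,0,-0.07,0],[0.378,0,0.037,0,-0.07,0],[0.378,0,0.037,0,-0.07,0]]]' -1 >/dev/null
python3 -m handwheel '[[[0,0,0,0,0,0],[0,0,0,0,0,0],[0,0,0,0,0,0],[0,0,0,0,0,0]]]'
python3 - <<'E'
from h import *
s,M=st(); k,im=look("wrist"); save(im,"w13"); hsv=cv2.cvtColor(im,cv2.COLOR_RGB2HSV)
red=cv2.inRange(hsv,(0,150,80),(6,255,255))|cv2.inRange(hsv,(174,150,80),(180,255,255)); yel=cv2.inRange(hsv,(16,150,80),(32,255,255))
for nm,m in(("red",red),("yel",yel)):
    n,l,q,c=cv2.connectedComponentsWithStats(m)
    for i in range(1,n):
        if q[i,4]>30:
            rc=cv2.minAreaRect(np.argwhere(l==i)[:,::-1].astype(np.float32)); print(nm,q[i],c[i].round(1),p2w(k,*c[i],.12 if nm=="red" else .088),"rect",np.round(rc[0],1),np.round(rc[1],1),round(rc[2],1))
print(w2p(k,(.5168,-.4311,.12)))
for y in range(150,330,5): print(y,"".join("R" if red[y,x] else "Y" if yel[y,x] else "#" if im[y,x].mean()<60 else "+" if im[y,x].mean()<110 else "." for x in range(250,420,2)))
print([(np.round(b["bbox"]),round(b["confidence"],2)) for b in boxes_of("switch_roller","wrist")][:3])
E
```

```text
clock: 31.9
tool_pos: [0.5145, -0.4696, 0.2237]
eef_rot: [-0.541, 0.454, -0.454, 0.543]
contact_force: [0.4, -0.3, -0.1]
opening: 0.01
t 31.9 tcp [ 0.5145 -0.4696  0.2237] jaw yaw 10.1 y ax [ 0.001  0.002 -1.   ] F [ 0.4 -0.3 -0.1] op 0.01 q7 0.78
red [328 177  15  23 313] [335.3 188.5] [ 0.5145 -0.4276  0.12  ] rect [335. 188.] [22. 14.] 90.0
yel [ 346  158   39   51 1700] [365.8 182.5] [ 0.5397 -0.4219  0.088 ] rect [365.  182.7] [37.1 49.5] 2.4
yel [288 325  10  69 379] [291.3 358. ] [ 0.5047 -0.5939  0.088 ] rect [291.6 359. ] [ 8.5 68.1] 3.3
yel [353 325  10  69 391] [358.4 359.4] [ 0.567  -0.5843  0.088 ] rect [357.8 359. ] [68.1  8.7] 88.7
yel [  65  408  419   13 2908] [317.9 416.2] [ 0.5405 -0.6544  0.088 ] rect [274. 414.] [418.  12.] -0.0
[337.5 193.8]
150 .....................................++++++++++++++++++++++++++++++..................
155 .....................................+++++++++++++++++++++++++++++...................
160 .....................................++++++++++++YYYYYYYYYYYYYYYYYY..................
165 .....................................++++++++++++Y#Y
[... 2255 characters left out ...]
............................
295 ....................#################+##################.............................
300 #####################################+###############################################
305 #####################################+###############################################
310 #####################################+###############################################
315 #####################################+###############################################
320 #####################################+###############################################
325 #####################Y###############+###############YY##############################
[(array([326., 173., 349., 201.]), 0.94)]
```

```bash
python3 -c "
from h import *
s,M=st(); go([.510,-.3985,.11],10)"
```

```text
t 32.0 tcp [ 0.5142 -0.4702  0.2236] jaw yaw 10.0 y ax [ 0.001  0.001 -1.   ] F [-0.1 -1.   0.4] op 0.011 q7 0.78
go [np.float64(-0.0712), np.float64(0.1137), np.float64(0.0082)] turn [np.float64(-0.0004), np.float64(0.0001), np.float64(-0.0004)] rows 4
```

```bash
python3 -m handwheel '[[[-0.04,0,0.004,0,0,0],[-0.071,0,0.008,0,0,0],[-0.071,0,0.008,0,0,0],[-0.071,0.04,0.008,0,0,0],[-0.071,0.08,0.008,0,0,0],[-0.071,0.114,0.008,0,0,0],[-0.071,0.114,0.008,0,0,0],[-0.071,0.114,0.008,0,0,0]]]'
python3 - <<'E'
from h import *
for c in("scene",):
    k,im=look(c); hsv=cv2.cvtColor(im,cv2.COLOR_RGB2HSV); red=cv2.inRange(hsv,(0,150,80),(6,255,255))|cv2.inRange(hsv,(174,150,80),(180,255,255)); red[:,:100]=0; red[:250]=0;red[:,200:]=0
    ys,xs=np.nonzero(red); print(xs.mean(),ys.mean(),len(xs)); 
    for a in (0,.5,.65,.85): print(a,w2p(k,(.515+.174*.045*np.sin(a),-.429-.985*.045*np.sin(a),.075+.045*np.cos(a))))
E
python3 -m handwheel '[[[0.006,0,0,0,0,0],[0.012,0,0,0,0,0],[0.018,0,0,0,0,0],[0.024,0,0,0,0,0],[0.03,0,0,0,0,0],[0.036,0,0,0,0,0],[0.041,0,0,0,0,0],[0.041,0,0,0,0,0],[0.041,0,0,0,0,0],[0.041,0,0,0,0,0]]]'
python3 - <<'E'
from h import *
k,im=look("scene"); hsv=cv2.cvtColor(im,cv2.COLOR_RGB2HSV); red=cv2.inRange(hsv,(0,150,80),(6,255,255))|cv2.inRange(hsv,(174,150,80),(180,255,255)); red[:,:100]=0; red[:250]=0;red[:,200:]=0
ys,xs=np.nonzero(red); print(xs.mean(),ys.mean(),len(xs)); st()
E
```

```text
clock: 32.67
tool_pos: [0.5088, -0.3987, 0.1084]
eef_rot: [-0.541, 0.456, -0.453, 0.542]
contact_force: [-0.4, 0.7, 0.8]
opening: 0.001
139.0625 292.90625 32
0 [140.4 294. ]
0.5 [130.7 300.6]
0.65 [128.4 303.2]
0.85 [125.8 307. ]
clock: 33.55
tool_pos: [0.5171, -0.4386, 0.109]
eef_rot: [-0.541, 0.455, -0.454, 0.543]
contact_force: [2.3, 4.7, -2.9]
opening: 0.006
127.29411764705883 301.3235294117647 34
t 33.6 tcp [ 0.5171 -0.4385  0.109 ] jaw yaw 10.0 y ax [ 0.001  0.003 -1.   ] F [ 2.6  4.3 -2.8] op 0.004 q7 0.71
```

```bash
python3 -m handwheel '[[[-0.01,0,0,0,0,0],[-0.02,0,0,0,0,0],[-0.03,0,0,0,0,0],[-0.04,0,0,0,0,0],[-0.06,0,0,0,0,0],[-0.06,-0.04,0,0,0,0],[-0.06,-0.08,0,0,0,0],[-0.06,-0.13,0,0,0,0],[-0.06,-0.13,0,0,0,0],[-0.06,-0.13,0,0,0,0]]]'
python3 - <<'E'
from h import *
k,im=look("scene"); hsv=cv2.cvtColor(im,cv2.COLOR_RGB2HSV); red=cv2.inRange(hsv,(0,150,80),(6,255,255))|cv2.inRange(hsv,(174,150,80),(180,255,255)); red[:,:100]=0; red[:250]=0;red[:,200:]=0
ys,xs=np.nonzero(red); print("roller",xs.mean(),ys.mean(),len(xs)); blobs(im)
for n in("strap","can_a","can_a_lug"): print(n,[(np.round(b["bbox"]).tolist(),round(b["confidence"],2)) for b in boxes_of(n,"scene")][:6])
for p in [(.46,-.205,.048),(.462,-.157,.048),(.4645,-.112,.048),(.4655,-.063,.048),(.4975,-.026,.067),(.4995,.0085,.091)]: print(w2p(k,p))
st(); k,im=look("wrist"); blobs(im); k,im=look("top"); blobs(im); print([(np.round(b["bbox"]).tolist(),round(b["confidence"],2)) for b in boxes_of("strap","top")])
for p in [(.46,-.205,.06),(.462,-.157,.06),(.4645,-.112,.06),(.4655,-.063,.06)]: print(w2p(k,p))
E
```

```text
clock: 34.43
tool_pos: [0.5075, -0.3842, 0.2441]
eef_rot: [0.541, -0.452, 0.459, -0.541]
contact_force: [0.4, -0.3, -0.6]
opening: 0.004
roller 138.9 292.93333333333334 30
blue [390  29  47  25 724] [413.2  41.3]
blue [ 464   75   87   74 2519] [510.8 102. ]
blue [569 228  60  20 645] [598.  237.6]
blue [268 251  12  16  89] [272.9 259.2]
blue [249 256  13  17  94] [254.2 264.8]
blue [230 262  13  16  98] [235.1 270.2]
strap [([214.0, 241.0, 336.0, 294.0], 0.6), ([140.0, 291.0, 147.0, 314.0], 0.41)]
can_a [([249.0, 255.0, 257.0, 282.0], 0.66), ([288.0, 246.0, 296.0, 262.0], 0.65), ([230.0, 261.0, 241.0, 278.0], 0.41)]
can_a_lug []
[236.8 274.8]
[256.3 269. ]
[274.2 263.8]
[292.9 257.9]
[313.  253.4]
[326.1 241.2]
t 34.63 tcp [ 0.5048 -0.3807  0.2375] jaw yaw 9.9 y ax [-0.003  0.003 -1.   ] F [-0.6  0.1  1.2] op 0.005 q7 0.67
blue [ 291    0   38   37 1087] [309.6  16.2]
blue [  41  103   59   29 1060] [ 70.2 116.7]
blue [322 242  13  11 116] [327.8 246.3]
blue [341 243  13  14 135] [346.8 249.1]
blue [360 244  13  14 129] [365.7 250. ]
blue [378 245  13  13 127] [384.1 250.6]
[([295.0, 234.0, 401.0, 246.0], 0.76)]
[384.5 250.7]
[365.2 250. ]
[347.1 249.1]
[327.4 248.8]
```

```bash
python3 - <<'E'
import cv2,numpy as np
im=cv2.imread("pics/w12.png"); hsv=cv2.cvtColor(im,cv2.COLOR_BGR2HSV)
def ch(y,x):
    h,s,v=hsv[y,x]
    if 90<h<130 and s>110: return "B" if v>150 else "b"
    return "#" if v<70 else "+" if v<140 else "-" if v<185 else "."
for y in range(165,270,2): print(y,"".join(ch(y,x) for x in range(265,350)))
E
```

```text
165 ..................................................................-...........-..+###
167 ....+++.......................................................................-..+###
169 ....+++.......................................................................-..+###
171 ....+++.....................................................................-+-..+###
173 ....+++.....................................................................-+...+###
175 ....-+#.............................++++++++--..............................-+...+###
177 ....-+#........................--+......-..-++-.............................++...####
179 ....-+#.........................BBBBBBBBBBB-................................++...####
181 ....-+#......................BBBBBBBBBBBBBBBBBB.............................++...####
183 .....+#...................BBBBBBBBBBBBBBBBBBBBB.............................++...####
185 .....++..................BBBBBBBBBBBBBBBBBBBBBB.............................-+...####
187 .....+#................BBBBBBBBBBBBBBBBBBBBBBBB.............................++...####
189 .....++.........
[... 2969 characters left out ...]
....BBBBBBBBBBBBBBBBBBBBBBBBB..............................-+-..+#####
257 ....................BBBBBBBBBBBBBBBBBBBBBB................................-+-..+#####
259 .......+#+...........BBBBBBBBBBBBBBBBB....................................-+-..+#####
261 .......-++............BBBBBBBBBBBB-.......................................-+-..######
263 .......-++...............BBBBBBBb#######+-................................-+-..######
265 .......-++..............+##+++++---++++++###-.............................-+...######
267 .......-+#............+#++----------------++##-...........................-+...######
269 ........+#...........+++++----------------+-++#...........................-+...######
```

```bash
python3 -c "
from h import *
s,M=st(); go([.40,-.11,.20],-2.5)"
```

```text
t 34.78 tcp [ 0.5054 -0.3805  0.2377] jaw yaw 10.0 y ax [-0.002  0.003 -1.   ] F [ 1.  -1.3 -0.2] op 0.005 q7 0.67
go [np.float64(-0.2845), np.float64(0.0387), np.float64(-0.0569)] turn [np.float64(0.0006), np.float64(0.0692), np.float64(-0.001)] rows 8
```

```bash
python3 -m handwheel '[[[-0.2845,0,-0.057,0,0.069,0],[-0.2845,0,-0.057,0,0.069,0],[-0.2845,0,-0.057,0,0.069,0],[-0.2845,0,-0.057,0,0.069,0],[-0.2845,0,-0.057,0,0.069,0],[-0.2845,0,-0.057,0,0.069,0],[-0.2845,0.038,-0.057,0,0.069,0],[-0.2845,0.038,-0.057,0,0.069,0],[-0.2845,0.038,-0.057,0,0.069,0],[-0.2845,0.038,-0.057,0,0.069,0],[-0.2845,0.038,-0.057,0,0.069,0]]]' >/dev/null
python3 - <<'E'
from h import *
s,M=st(); k,im=look("wrist"); blobs(im); save(im,"w14"); np.save("k14.npy",k["T"])
for p in [(.462,-.157),(.4645,-.112),(.4655,-.063)]: print(w2p(k,(*p,.084)),w2p(k,(*p,.048)),w2p(k,(*p,.006)))
hsv=cv2.cvtColor(im,cv2.COLOR_RGB2HSV)
def ch(y,x):
    h,s,v=hsv[y,x]
    if 90<h<130 and s>110: return "B" if v>150 else "b"
    return "#" if v<70 else "+" if v<140 else "-" if v<185 else "."
for y in range(130,262,2): print(y,"".join(ch(y,x) for x in range(365,475)))
E
```

```text
t 35.7 tcp [ 0.402  -0.1117  0.202 ] jaw yaw -2.5 y ax [ 0.002  0.    -1.   ] F [-0.4  0.2 -0.6] op 0.005 q7 0.09
blue [ 387  150   40   38 1120] [405.8 168.7]
blue [ 376  206   37   36 1070] [394.7 223.6]
blue [ 374  256   35   41 1075] [391.9 274.7]
[400.  288.1] [391.7 272.7] [384.1 258.5]
[404.  235.4] [395.  225.4] [386.7 216.2]
[406.6 172.5] [396.8 169.5] [388.  166.8]
130 .......................................-+###+#######-...-+....................-+..............+###############
132 .......................................-++++########....++....................++.............-################
134 ............................................+###+##+....+-....................+-..........-..-################
136 ...........................................-+######+....+....................................+################
138 ......................--..............-+#++########+....+....................................+################
140 ...................................................+###++..............................++-...+################
142 ............................
[... 6167 characters left out ...]
##########
250 ......-###++++++++++++++++++++++-..........++++++...........................++...+############################
252 .....+##++++++++++++++++++++++++++.........+++++-...........................++...+############################
254 ....+##+++++++++++++-..........-+++........+++++............................++...#############################
256 ...+#+++++++++++-...-bbbbbbbbbb-....-.....-+++++...........................-+-..-#############################
258 ...+#++++++++-.--bbbBBBBBBBBBBBBBBBb+.....-+++++...........................-+...-#############################
260 ...++++++++-.-bbBBBBBBBBBBBBBBBBBBBBBB....-+++++...........................++...+#############################
```

```bash
python3 -c "
from h import *
st(); print(job.finish_job())"
```

```text
t 35.75 tcp [ 0.4021 -0.1119  0.2022] jaw yaw -2.6 y ax [ 0.003  0.    -1.   ] F [-0.6  0.4 -0. ] op 0.004 q7 0.09
the job is handed in; nothing more can be done
None
```

I loaded all four canisters, locked the strap over the stud and clicked the limit switch, in that order, then handed the job in at 35.8 s. I did not run a separate check that the wash bottle, jug and slide box stayed put; no step came near them.

- **Canisters:** the two from the rail and the two from the bench each stand in their own bay. In the views after loading they looked upright, with lugs towards the strap. In the last wrist view three sat where I put them. The one nearest the stud had moved about 8 mm towards the strap. It is still in its bay and looked upright. The strap hides most of its lug, so I could only judge that its direction is about right.
- **Strap:** the knob came down to its starting rest height with no resistance. The brass stud showed through the slot in line with the knob.
- **Switch:** the scene camera put the arm at about 0.63 rad when pushed, past the 0.5 rad click. After I let go, the roller was back where it started.
- **Disagreements and limits:** wrist-camera positions of things farther from the tool were up to 13 mm off from the top camera. I re-measured closer up before each grasp. The picture limit ran out just before the strap went down, so the checks after that used colour blobs, networks and text maps of the images.

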